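# Hang a rinsed bottle on the drip rack and clamp the keeper bar again

### The arm

A 7-joint arm with a two-finger parallel gripper is mounted at the origin on a cart in front of the work surface, level with it; the furniture and walls round the work are solid. World frame = base frame: x ahead of the robot, y to its left, z up, the work surface at z = 0. Lengths are in m, angles in degrees, forces in N, time in s.
With the tool pointing down it reaches from about 0.4 to 0.925 m from the base axis. Payload 5.6 kg.
Tool frame: the origin (TCP) lies at the very end of the fingers, on their centre line; the grasp point (between the pads) lies 19 mm behind it; z points along the fingers, y is the line along which they close (so a half turn about z gives the same grasp; the last joint's range is limited). The gripper opens to 85 mm and grips with 20 to 120 N. Pads are 22 mm wide; open, the fingers measure 114 mm over their backs; the gripper's body (76 mm by 85 mm) begins 54 mm behind the grasp point. The pads swing forward as they close: fully open they stand 13 mm farther back than shut.
Start: joints at [-65.718, 26.786, -0.665, 91.828, 0.344, 61.387, -3.226], TCP at [0.293, 0.58, 0.231] pointing down, gripper open.
Joint ranges: [-144.91, 144.91], [-17.63, 115.5], [-89.93, 88.59], [15.96, 139.68], [-74.01, 254.01], [8.47, 105.57], [-167.45, 167.45]. Speed limits (degrees/s): [147.25, 147.25, 180, 180, 180, 180, 180].

### API

Orientations are given as [roll, pitch, yaw] about the fixed x, y, z axes, in that order (R = Rz(yaw) Ry(pitch) Rx(roll)).
In Python, from workcell import bot, optics, job gives the robot as it stands.
- The arm moves only by the tool send_rows, never from a script. Its argument "steps" is a list of rows, each an object of numbers: "ax", "ay", "az": the turn, a rotation vector about the tool's x, y, z as a fraction of full scale; "x", "y", "z": the shift along the tool's x, y, z as a fraction of full scale; "claw": the closure, from -1 (fully open) to 1 (shut). A call has 1 to 20 rows; each row shifts and turns the commanded pose from where the row before left it, along the tool's axes as they then stand; what a row does not reach is not made up. Full scale, the value 1, is 0.2 m for a shift and pi/4 rad for a turn. A row lasts 1/10 s, in which the tool goes at most 50 mm and 8.59 degrees, less where a joint would pass 70% of its speed; a pose out of reach is approached as far as the arm can. A call with a number of a shift or a turn outside -1 to 1 is refused whole. A call with a gripper value outside its range is refused whole. The fingers move at their own pace and stop on an object; "force" is the grip in N (left out, the last holds). Time passes only in rows, so rows that do not move let the fingers close. It gives the time, the measured TCP pose, the force, the opening and the grip force at its end, in the units of the state.
- bot.observe(): the state, without advancing time (a new reading comes with each control period).
- optics.grab_frame(name): name is "side" or "top" or "wrist"; returns (picture, depth): 384x512x3 uint8, blue, green, red; 384x512 float32, m along the optical axis (not along the pixel's ray), 0 where there is no reading.
- optics.camera_info(name): a dict with "intrinsics" (3x3 intrinsics, pixels), "R" (3x3) and "t" (3): a world point X has camera coordinates R X + t. Camera axes: x right, y down, z forward; pixel columns grow to the right and rows downward; lengths in m; the calibration is good to about 2 mm. A picture is of the moment at which its call begins: read the wrist's pose just before it. camera_info takes no time and is no camera call; for the wrist camera it gives the pose at the moment of the call.
- job.job_done(): hands the job in; it is judged then, once.
The state is a dict: "t": time; "joint_positions": joint angles; "qvel": joint speeds; "tau": joint torques, N m; "ee_pos": TCP position; "eef_rot": TCP orientation; "contact_force": force on the tool from outside, world axes, zero at the start; "wrist_torque": the same for the moment, N m; "gripper_width": finger opening in m; "grip_force": force on a finger pad.
Only numpy, scipy, OpenCV 4.12 (cv2) and the standard library are available. Lean on these libraries where they do the work, as an engineer would, in place of code of your own. Each camera call takes 0.05 s, during which the arm holds its last target. There are 200 camera calls.

### The job

Hang the rinsed bottle that lies on the cart neck-down on the empty peg of the drip rack, so that the rack is ready to be wheeled away. First turn the rack's clamp knob until its dog is well off the end of the keeper bar (nothing shows which way it loosens: feel for it) and swing the bar right over to its stop on your side; push the bottle fully home on the peg and let go of it; then swing the bar back down onto its rest over the bottle bases and turn the knob fully back to lock it. Leave the dry bottle on its peg and do not disturb the beaker and the brush.

Things in the scene. Friction and masses are not known exactly. Their poses are not given: they have to be found in the camera images.
- wet_bottle: the rinsed bottle, lying on the cart: hollow olive-green glass, 170 mm long, body 52 mm in diameter over the 92 mm from its base, then a shoulder and a 26 mm neck, 29 mm lip, mouth bore 18 mm; 0.11 to 0.23 kg. Origin on its axis at mid-length; x runs along the bottle from mouth (-85 mm) to base (+85 mm)
- free_peg: the empty white plastic peg, the right one of two. Origin on its axis on its collar (25 mm in diameter), on which the lip of a bottle stands when fully home; z runs along the peg to its tip, up and away from the robot, 38 degrees from vertical; y to the left along the row of pegs. 14 mm in diameter, tapers from 64 mm, ends 82 mm above the collar
- drip_rack: stainless drip rack, heavy and fixed to the cart, 290 mm wide; two pegs 124 mm apart lean away from the robot. Origin at the middle of its underside; x away from the robot (its pegs lean towards +x), y to the left along the row of pegs, z up. The pegs' collars are 52 mm above the cart
- dry_bottle: a bottle like the rinsed one, loose, already upside down on the rack's other (left) peg; same frame as the rinsed bottle's
- keeper (a joint): angle of the keeper bar, rad: 0 closed (in its rest over the middle of the bottle bases, about 10 mm above bottles that are fully home), 2.36 fully open (on its stop on the robot's side). It swings about point keeper_pivot, up over the top and towards the robot. Light friction; its 0.2 kg keep it down at either end
- keeper_pivot (a point): middle of the keeper bar's hinge axis, which runs along the rack's y axis
- bar_grip (a point): middle of the keeper bar, on its axis, 128 mm from the hinge axis: a 12 mm steel rod along the rack's y axis, here with a black rubber sleeve 14 mm in diameter, 52 mm long; moves with the bar. Closed, it is 200 mm above the cart, seen from the pivot 52 degrees above level on the far side; 72 mm are free between the two bottles
- clamp_knob (a joint): angle of the clamp knob, rad, about a vertical axis: 0 locked (a stop), 1.45 fully loosened (a stop). Its dog stands 2 mm above the left end of the keeper bar and keeps it down until turned by more than 0.9. From locked it turns one way only, with 0.06 N m of friction; the other way it is hard against the stop. Which way is not marked: try gently both ways
- knob_grip (a point): on the clamp knob's axis, in the middle of its black wing grip (13 mm thick, 46 mm long, 24 mm high, 12 mm of it above this point), 240 mm above the cart, past the left end of the keeper bar. Locked, the wing's length runs along the rack's y axis; it turns with the knob
- beaker: white beaker, 60 mm in diameter, 71 mm high, standing at the back left; a bystander; origin under its middle
- brush: bottle brush, 281 mm long, 24 mm thick, lying at the back left; a bystander; origin under its middle

How it is judged (in metres and radians):
On the way, in this order (a step that is already met when the one before it is completed fails the run):
1. the clamp knob is loosened (turned past 0.9 rad) while the keeper bar still lies in its rest (value of joint clamp_knob above 0.9 rad and value of joint keeper below 0.08 rad), for 0.1 s.
2. the keeper bar is swung over to its stop on the robot's side (past 2.2 rad) (value of joint keeper above 2.2 rad), for 0.2 s.
3. the rinsed bottle stands neck-down on the empty peg, its lip within 5 mm of the collar, and the fingers have let go of it, while the bar is open (z of wet_bottle in the frame of free_peg between 0.079 and 0.09 m and x of wet_bottle in the frame of free_peg between -0.02 and 0.02 m and y of wet_bottle in the frame of free_peg between -0.02 and 0.02 m and angle between wet_bottle's own x axis and vertical below 0.85 rad and angle between the x axis of wet_bottle and the z axis of free_peg, either way round below 0.2 rad and contact force between wet_bottle and the fingers below 0.1 N and value of joint keeper above 2 rad), for 0.2 s.
4. the keeper bar is back in its rest over the bottle bases (under 0.06 rad) with the knob still loose (value of joint keeper below 0.06 rad and value of joint clamp_knob above 0.6 rad), for 0.1 s.
At the end, for the whole second after the job is handed in: The rinsed bottle stands at rest neck-down on the empty peg, its lip on the collar to within 5 mm, within 0.2 rad of the peg's direction; the keeper bar lies in its rest (under 0.06 rad) and the clamp knob is locked (under 0.2 rad) (z of wet_bottle in the frame of free_peg between 0.079 and 0.09 m and x of wet_bottle in the frame of free_peg between -0.02 and 0.02 m and y of wet_bottle in the frame of free_peg between -0.02 and 0.02 m and angle between wet_bottle's own x axis and vertical below 0.85 rad and angle between the x axis of wet_bottle and the z axis of free_peg, either way round below 0.2 rad and linear speed of wet_bottle below 0.02 m/s and value of joint keeper below 0.06 rad and value of joint clamp_knob below 0.2 rad); the robot touches nothing.
It fails at once if the dry bottle is moved by more than 20 mm (distance of dry_bottle from where it was at the start of the episode above 0.02 m).
It fails at once if the beaker is moved by more than 30 mm (distance of beaker from where it was at the start of the episode above 0.03 m).
It fails at once if the brush is moved by more than 30 mm (distance of brush from where it was at the start of the episode above 0.03 m).
It also fails if it takes over 72 s, if anything falls off the work surface, if the arm or the gripper's body presses on something with over 40 N, if the wrist force passes 120 N, or if a joint passes its speed limit or range.

## Working session

There is one attempt and no reset: what is moved stays moved. The work goes in short steps, Python scripts to look and compute and a tool call to move; the robot and the scene stay as the last step left them, time stands still between calls to the robot, and variables do not carry over. Pictures are saved under pics/ and viewed, at most 10 in all, crops included, and the job is handed in when it is done.

Besides the shell and the picture viewer there is one more tool, called as name(argument=value, ...) on one line, values as JSON. send_rows: Moves the arm, as the interface text tells. Shift numbers are shares of 0.2 m and turn numbers shares of pi/4 rad, none past 1 either way. Its arguments: {"type":"object","properties":{"steps":{"type":"array"},"force":{"type":"number"}},"required":["steps"]}

```bash
ls; mkdir -p pics
python3 - <<'E'
from workcell import bot, optics, job
import cv2, numpy as np
print(bot.observe())
for n in ("side","top"):
    p,d=optics.grab_frame(n); cv2.imwrite(f"pics/{n}0.png",p); np.save(f"{n}_d.npy",d); cv2.imwrite(f"{n}_p.png",p)
    i=optics.camera_info(n); print(n,i)
E
```

```text
pics
{'t': 0.0, 'joint_positions': array([-65.71878601,  26.83716578,  -0.66656766,  91.8843093 ,
         0.34345937,  61.38730575,  -3.22357665]), 'qvel': array([-0.11342819, -0.09879235,  0.0378969 , -0.00622437, -0.0474754 ,
       -0.05195275, -0.03743995]), 'tau': array([-1.89851921e-04, -5.32389057e+01,  2.13246880e-02, -2.51317692e+01,
        1.14506227e-02,  7.48076563e-03, -2.74347082e-05]), 'ee_pos': array([0.29228919, 0.57990776, 0.23030067]), 'eef_rot': array([-1.79893399e+02,  6.29107475e-03,  1.53255035e+02]), 'contact_force': array([-0.60230262,  0.96524   ,  0.60492269]), 'wrist_torque': array([-0.02494446, -0.02611632, -0.02130111]), 'grip_force': 0.0, 'gripper_width': 0.0854519258164533}
side {'intrinsics': array([[388.35741792,   0.        , 252.70441311],
       [  0.        , 388.35741792, 189.53163804],
       [  0.        ,   0.        ,   1.        ]]), 'R': array([[ 0.98986771, -0.1419436 , -0.00373303],
       [-0.07157479, -0.476088  , -0.87648004],
       [ 0.12263348,  0.86786648, -0.48142372]]), 't': array([-0.54978176,  0.19153568,  0.91480043])}
top {'intrinsics': array([[389.30112769,   0.        , 258.28453307],
       [  0.        , 389.30112769, 196.07957794],
       [  0.        ,   0.        ,   1.        ]]), 'R': array([[-0.0464976 , -0.99891098,  0.00385043],
       [-0.97497365,  0.04454377, -0.21781236],
       [ 0.21740365, -0.01388182, -0.97598307]]), 't': array([0.02428196, 0.59996101, 0.98078261])}
```

View pics/side0.png

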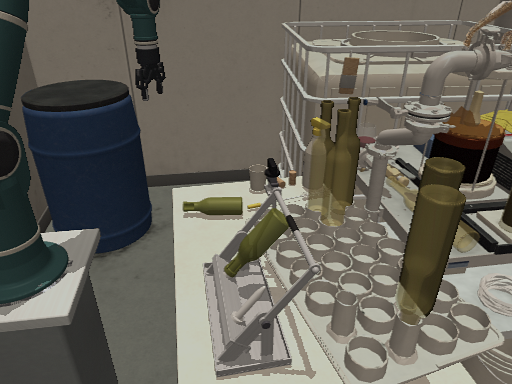

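View pics/top0.png

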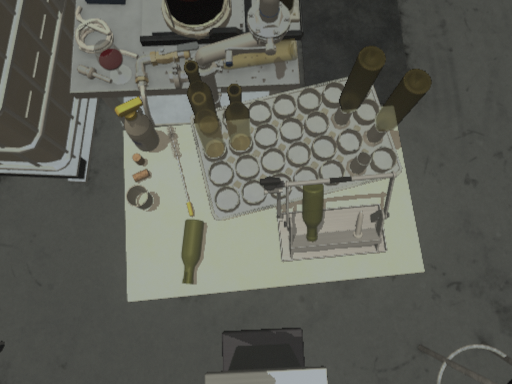

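```bash
cat > h.py <<'E'
import cv2, numpy as np
from workcell import bot, optics, job
def proj(n,X):
    i=optics.camera_info(n); c=np.asarray(X)@i["R"].T+i["t"]; u=c@i["intrinsics"].T; return u[...,:2]/u[...,2:]
def ray(n,uv):
    i=optics.camera_info(n); d=np.linalg.inv(i["intrinsics"])@[uv[0],uv[1],1.]; return -i["R"].T@i["t"], i["R"].T@d
def onz(n,uv,z):
    o,d=ray(n,uv); return o+d*(z-o[2])/d[2]
def dep(n,uv,D):
    o,d=ray(n,uv); return o+d*D[int(round(uv[1])),int(round(uv[0]))]
def tri(us,ut):
    a,d=ray("side",us); b,e=ray("top",ut)
    s=np.linalg.lstsq(np.c_[d,-e],b-a,rcond=None)[0]; p,q=a+d*s[0],b+e*s[1]
    return (p+q)/2, np.linalg.norm(p-q)
E
python3 - <<'E'
import cv2,numpy as np
t=cv2.imread("top_p.png")[165:270,265:405]; s=cv2.imread("side_p.png")[150:375,200:330]
t=cv2.resize(t,(462,346),interpolation=cv2.INTER_CUBIC); s=cv2.resize(s,(338,585),interpolation=cv2.INTER_CUBIC)
o=np.zeros((585,800,3),np.uint8); o[:346,:462]=t; o[:,462:]=s
cv2.imwrite("pics/c1.png",o)
from h import *
T=cv2.imread("top_p.png"); D=np.load("top_d.npy")
hsv=cv2.cvtColor(T,cv2.COLOR_BGR2HSV)
print(hsv[240,195],hsv[270,190],hsv[250,240])
m=cv2.inRange(hsv,(22,120,20),(45,255,170)); m[:215]=0;m[:,:170]=0;m[295:]=0; m[:,215:]=0
ys,xs=np.nonzero(m); print(len(xs),xs.min(),xs.max(),ys.min(),ys.max())
P=np.array([onz("top",(x,y),0.026) for x,y in zip(xs,ys)])[:,:2]
print(cv2.minAreaRect(P.astype(np.float32)*1000))
c=P.mean(0); u,sv,v=np.linalg.svd(P-c); print(c,v[0]); a=(P-c)@v[0]; print(a.min(),a.max())
print([ (k,np.ptp(((P-c)@v[1])[(a>k)&(a<k+.01)])) for k in np.arange(a.min(),a.max(),.01)])
print("bottle depth top pts", [dep("top",(x,y),D) for x,y in ((193,235),(190,270),(192,250))])
E
```

```text
[30 90 88] [31 96 90] [ 39  32 170]Traceback (most recent call last):
  File "<stdin>", line 11, in <module>
    return umr_minimum(a, axis, None, out, keepdims, initial, where)
ValueError: zero-size array to reduction operation minimum which has no identity
```

View pics/c1.png

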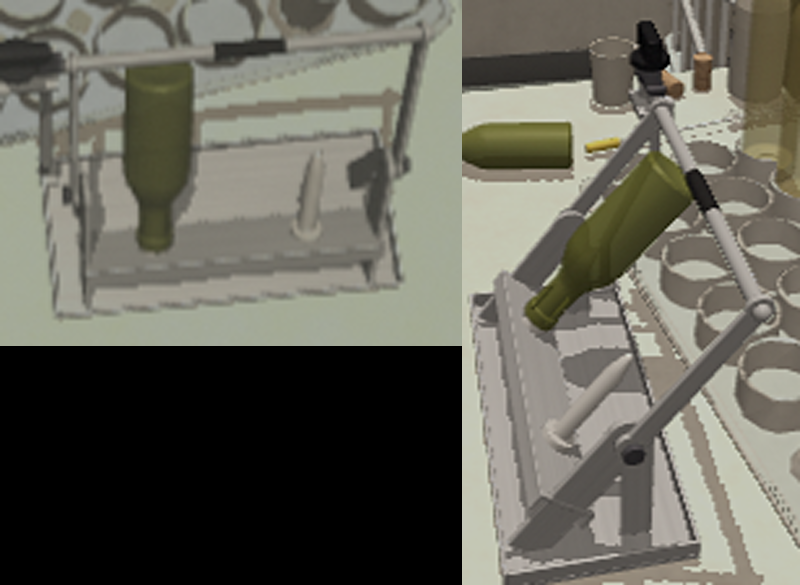

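Run:
```python
from h import *
np.set_printoptions(precision=4,suppress=True)
T=cv2.imread("top_p.png"); S=cv2.imread("side_p.png"); D=np.load("top_d.npy")
hsv=cv2.cvtColor(T,cv2.COLOR_BGR2HSV)
m=cv2.inRange(hsv,(22,68,20),(45,255,150)); k=np.zeros_like(m); k[212:292,172:212]=1; m*=k
n,l,st,_=cv2.connectedComponentsWithStats(m); b=1+st[1:,4].argmax(); print(st[b])
ys,xs=np.nonzero(l==b)
P=np.array([onz("top",(x,y),0.026) for x,y in zip(xs,ys)])[:,:2]
c=P.mean(0); v=np.linalg.svd(P-c)[2]; print(c,v[0]); a=(P-c)@v[0]; w=(P-c)@v[1]; print(a.min(),a.max())
for q in np.arange(a.min(),a.max(),.015):
    s=w[(a>q)&(a<q+.015)]; print(round(q,3),s.min().round(4),s.max().round(4))
print("bottle depth", [dep("top",p,D) for p in ((193,235),(190,272),(192,250))])
# black blobs
for nm,I,box in (("top",T,(255,170,360,195)),("side",S,(262,150,305,240))):
    x0,y0,x1,y1=box; g=(I.max(2)<55).astype(np.uint8); k=np.zeros_like(g); k[y0:y1,x0:x1]=1
    n,l,st,ce=cv2.connectedComponentsWithStats(g*k)
    for i in range(1,n):
        if st[i,4]>15: print(nm,st[i],ce[i])
for nm,us,ut in (("sleeve",(293.1,223.1),(340.5,179.8)),("collar",(236.9,317.3),(357.7,235.3)),("tip",(263.8,288.5),(360.8,212)),("barR",(316.2,269.2),(395.3,175))):
    print(nm,*tri(us,ut))
f=[onz("top",(265+x/3.3,165+y/3.3),0.0) for x,y in ((60,315),(400,285))]; print(f)
print("bar line z.2", onz("top",(265+80/3.3,165+62/3.3),.206),onz("top",(265+420/3.3,165+34/3.3),.206))
```

```text
[182 220  21  63 903]
[0.4766 0.1853] [-0.9927  0.1207]
-0.07480060728950005 0.09409327498004799
-0.075 -0.0232 0.0237
-0.06 -0.0229 0.024
-0.045 -0.0234 0.0239
-0.03 -0.0235 0.0232
-0.015 -0.0232 0.0238
0.0 -0.0237 0.0231
0.015 -0.0225 0.0219
0.03 -0.0206 0.02
0.045 -0.0133 0.0137
0.06 -0.0106 0.0113
0.075 -0.0114 0.0131
0.09 -0.0108 0.0107
bottle depth [array([0.5053, 0.175 , 0.0527]), array([0.4094, 0.1863, 0.0376]), array([0.466 , 0.1786, 0.0496])]
top [260 177  21  13 148] [270.0203 182.1689]
top [330 177  21   6  83] [339.9398 179.2771]
side [265 158  15  26 252] [271.5357 170.6508]
side [271 184   8   3  16] [274.875 185.25 ]
side [286 215  13  17 115] [291.2348 222.8696]
side [275 227  13  13  25] [281.24 233.24]
sleeve [ 0.6018 -0.1964  0.2045] 0.00370817181753129
collar [ 0.4863 -0.2639  0.0512] 0.0037015258125831932
tip [ 0.5376 -0.2615  0.1131] 0.0019250316407945596
barR [ 0.6078 -0.327   0.2038] 0.0036992301810227094
[array([ 0.4301, -0.0645,  0.    ]), array([ 0.4417, -0.3521,  0.    ])]
bar line z.2 [ 0.5954 -0.0751  0.206 ] [ 0.6049 -0.3185  0.206 ]
```

```bash
cat >> h.py <<'E'
from scipy.spatial.transform import Rotation as Ro
np.set_printoptions(precision=4,suppress=True)
def RT(rpy): return Ro.from_euler("xyz",rpy,degrees=True)
def goal(pos,rpy=None,s=None):
    "turn (tool frame, units) first, then shift in the new tool frame (units)"
    s=s or bot.observe(); R=RT(s["eef_rot"]); G=RT(rpy) if rpy is not None else R
    rv=(R.inv()*G).as_rotvec()/(np.pi/4); sh=G.inv().apply(np.asarray(pos)-s["ee_pos"])/0.2
    print("turn",rv,"shift",sh,"shift-in-old",R.inv().apply(np.asarray(pos)-s["ee_pos"])/0.2)
def st():
    s=bot.observe(); print({k:np.round(s[k],3) for k in ("t","joint_positions","ee_pos","eef_rot","contact_force","wrist_torque","gripper_width","grip_force")}); return s
E
python3 - <<'E'
from h import *
p,e=tri((273.1,164.2),(270.5,181)); print(p,e, onz("top",(270.5,180),.252))
print(optics.camera_info("wrist"))
goal([p[0],p[1],0.36],[180,0,92.3])
E
```

```text
[ 0.595  -0.0298  0.2482] 0.0037284908475267438 [ 0.5943 -0.0295  0.252 ]
{'intrinsics': array([[283.8111,   0.    , 256.7128],
       [  0.    , 283.8111, 189.4181],
       [  0.    ,   0.    ,   1.    ]]), 'R': array([[ 0.4493,  0.8934, -0.0018],
       [ 0.8625, -0.4332,  0.2614],
       [ 0.2328, -0.119 , -0.9652]]), 't': array([-0.6494, -0.0347,  0.3783])}
turn [-0.0018  0.0012  1.3546] shift [-3.1071  1.3896 -0.6479] shift-in-old [-2.7234 -2.0427 -0.6443]
```

send_rows(steps=[{"az": 0.15, "z": -0.07}, {"az": 0.15, "z": -0.07}, {"az": 0.15, "z": -0.07}, {"az": 0.15, "z": -0.07}, {"az": 0.15, "z": -0.07}, {"az": 0.15, "z": -0.07}, {"az": 0.15, "z": -0.07}, {"az": 0.15, "z": -0.07}, {"az": 0.15, "z": -0.07}, {"x": -0.2, "y": 0.09}, {"x": -0.2, "y": 0.09}, {"x": -0.2, "y": 0.09}, {"x": -0.2, "y": 0.09}, {"x": -0.2, "y": 0.09}, {"x": -0.2, "y": 0.09}, {"x": -0.2, "y": 0.09}, {"x": -0.2, "y": 0.09}, {"x": -0.2, "y": 0.09}, {"x": -0.2, "y": 0.09}, {"x": -0.2, "y": 0.09}])

```text
schema error: expected keys ax, ay, az, x, y, z, claw
```

send_rows(steps=[{"x": -0.2, "y": 0.08}, {"x": -0.2, "y": 0.08}, {"x": -0.2, "y": 0.08}, {"x": -0.1, "y": 0.04}, {}, {}])

```text
schema error: expected keys ax, ay, az, x, y, z, claw
```

Run:
```python
from h import *
st()
i=optics.camera_info("wrist"); p,d=optics.grab_frame("wrist"); cv2.imwrite("pics/w1.png",p); np.savez("w1.npz",p=p,d=d,**i)
goal([.595,-.03,.36],[180,0,92.3])
```

```text
{'t': np.float64(0.1), 'joint_positions': array([-65.72 ,  26.832,  -0.666,  91.875,   0.344,  61.387,  -3.225]), 'ee_pos': array([0.292, 0.58 , 0.23 ]), 'eef_rot': array([-179.908,    0.006,  153.256]), 'contact_force': array([-0.059, -0.4  , -0.618]), 'wrist_torque': array([-0.037,  0.043, -0.027]), 'gripper_width': np.float64(0.085), 'grip_force': np.float64(0.0)}
turn [-0.0015  0.001   1.3545] shift [-3.1086  1.3895 -0.6473] shift-in-old [-2.7242 -2.0437 -0.6443]
```

View pics/w1.png

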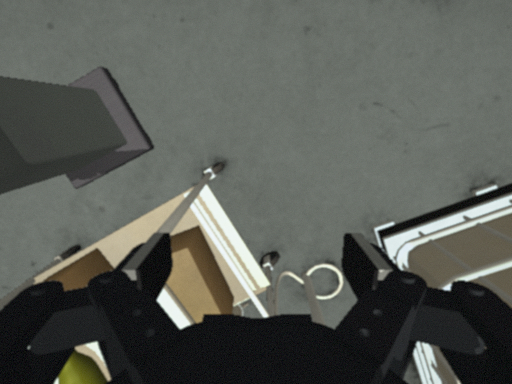

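send_rows(steps=[{"ax": 0, "ay": 0, "az": 0.15, "x": 0, "y": 0, "z": -0.07, "claw": -1}, {"ax": 0, "ay": 0, "az": 0.15, "x": 0, "y": 0, "z": -0.07, "claw": -1}, {"ax": 0, "ay": 0, "az": 0.15, "x": 0, "y": 0, "z": -0.07, "claw": -1}, {"ax": 0, "ay": 0, "az": 0.15, "x": 0, "y": 0, "z": -0.07, "claw": -1}, {"ax": 0, "ay": 0, "az": 0.15, "x": 0, "y": 0, "z": -0.07, "claw": -1}, {"ax": 0, "ay": 0, "az": 0.15, "x": 0, "y": 0, "z": -0.07, "claw": -1}, {"ax": 0, "ay": 0, "az": 0.15, "x": 0, "y": 0, "z": -0.07, "claw": -1}, {"ax": 0, "ay": 0, "az": 0.15, "x": 0, "y": 0, "z": -0.07, "claw": -1}, {"ax": 0, "ay": 0, "az": 0.15, "x": 0, "y": 0, "z": -0.07, "claw": -1}, {"ax": 0, "ay": 0, "az": 0, "x": -0.2, "y": 0.09, "z": 0, "claw": -1}, {"ax": 0, "ay": 0, "az": 0, "x": -0.2, "y": 0.09, "z": 0, "claw": -1}, {"ax": 0, "ay": 0, "az": 0, "x": -0.2, "y": 0.09, "z": 0, "claw": -1}, {"ax": 0, "ay": 0, "az": 0, "x": -0.2, "y": 0.09, "z": 0, "claw": -1}, {"ax": 0, "ay": 0, "az": 0, "x": -0.2, "y": 0.09, "z": 0, "claw": -1}, {"ax": 0, "ay": 0, "az": 0, "x": -0.2, "y": 0.09, "z": 0, "claw": -1}, {"ax": 0, "ay": 0, "az": 0, "x": -0.2, "y": 0.09, "z": 0, "claw": -1}, {"ax": 0, "ay": 0, "az": 0, "x": -0.2, "y": 0.09, "z": 0, "claw": -1}, {"ax": 0, "ay": 0, "az": 0, "x": -0.2, "y": 0.09, "z": 0, "claw": -1}, {"ax": 0, "ay": 0, "az": 0, "x": -0.2, "y": 0.09, "z": 0, "claw": -1}])

```text
t: 2.05
ee_pos: [0.4902, 0.1869, 0.3573]
eef_rot: [180.0, -0.0, 92.5]
contact_force: [1.5, 0.5, -0.6]
gripper_width: 0.0853
grip_force: 0.0
```

send_rows(steps=[{"ax": 0, "ay": 0, "az": 0, "x": -0.2, "y": 0.08, "z": 0, "claw": -1}, {"ax": 0, "ay": 0, "az": 0, "x": -0.2, "y": 0.08, "z": 0, "claw": -1}, {"ax": 0, "ay": 0, "az": 0, "x": -0.2, "y": 0.08, "z": 0, "claw": -1}, {"ax": 0, "ay": 0, "az": 0, "x": -0.2, "y": 0.08, "z": 0, "claw": -1}, {"ax": 0, "ay": 0, "az": 0, "x": -0.2, "y": 0, "z": 0, "claw": -1}, {"ax": 0, "ay": 0, "az": 0, "x": -0.1, "y": 0, "z": 0, "claw": -1}, {"ax": 0, "ay": 0, "az": 0, "x": 0, "y": 0, "z": 0, "claw": -1}, {"ax": 0, "ay": 0, "az": 0, "x": 0, "y": 0, "z": 0, "claw": -1}])

```text
t: 2.85
ee_pos: [0.5632, -0.0279, 0.3571]
eef_rot: [-180.0, -0.0, 92.5]
contact_force: [0.5, 0.3, 0.2]
gripper_width: 0.0855
grip_force: 0.0
```

Run:
```python
from h import *
st()
i=optics.camera_info("wrist"); p,d=optics.grab_frame("wrist"); cv2.imwrite("pics/w2.png",p); np.savez("w2.npz",p=p,d=d,**i)
for n,X in (("knob",[.595,-.03,.252]),("sleeve",[.602,-.196,.2]),("collar",[.486,-.264,.052]),("tip",[.5376,-.2615,.115])): print(n,proj("wrist",X))
goal([.595,-.03,.36],[180,0,92.3])
```

```text
{'t': np.float64(2.85), 'joint_positions': array([-29.062,  13.08 ,  34.489,  96.979,  -7.765,  72.359,   9.583]), 'ee_pos': array([ 0.563, -0.028,  0.357]), 'eef_rot': array([-179.978,   -0.038,   92.487]), 'contact_force': array([0.497, 0.308, 0.152]), 'wrist_torque': array([0.066, 0.042, 0.036]), 'gripper_width': np.float64(0.085), 'grip_force': np.float64(0.0)}
knob [291.3193 193.5553]
sleeve [281.5886 311.1395]
collar [207.709  285.2617]
tip [233.6577 308.556 ]
turn [-0.0006 -0.0011  0.0066] shift [-0.0222  0.1578 -0.0149] shift-in-old [-0.023   0.1577 -0.015 ]
```

View pics/w2.png

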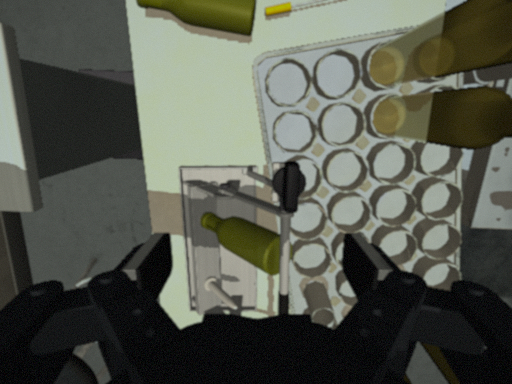

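Run:
```python
from h import *
w=np.load("w2.npz"); p,d=w["p"],w["d"]
i=dict(intrinsics=w["intrinsics"],R=w["R"],t=w["t"])
optics.camera_info=lambda n:i
g=(p.max(2)<60).astype(np.uint8); k=np.zeros_like(g);k[150:225,268:315]=1; g*=k
# wing top: depth-based
ys,xs=np.nonzero(g); Z=np.array([dep("wrist",(x,y),d) for x,y in zip(xs,ys)])
print(len(Z),np.histogram(Z[:,2],bins=[0,.1,.18,.2,.21,.22,.23,.24,.245,.25,.255,.26,.3]))
m=(Z[:,2]>.244)&(Z[:,2]<.26); T=Z[m]; print(T.min(0),T.max(0),T.mean(0),np.median(T[:,2]))
print(cv2.minAreaRect((T[:,:2]*1000).astype(np.float32)))
crop=cv2.resize(p[150:330,170:320],None,fx=3.3,fy=3.3,interpolation=cv2.INTER_CUBIC); cv2.imwrite("pics/w2c.png",crop)
```

```text
1208 (array([  0,  10,  38,   3,  39,  36, 334,  33,  42, 640,  26,   0]), array([0.   , 0.1  , 0.18 , 0.2  , 0.21 , 0.22 , 0.23 , 0.24 , 0.245,
       0.25 , 0.255, 0.26 , 0.3  ]))
[ 0.5879 -0.0487  0.2441] [ 0.6013 -0.0038  0.2558] [ 0.594  -0.0249  0.2532] 0.2536642654286679
((594.718505859375, -26.2194881439209), (13.074382781982422, 44.885501861572266), 1.0747720003128052)
```

View pics/w2c.png

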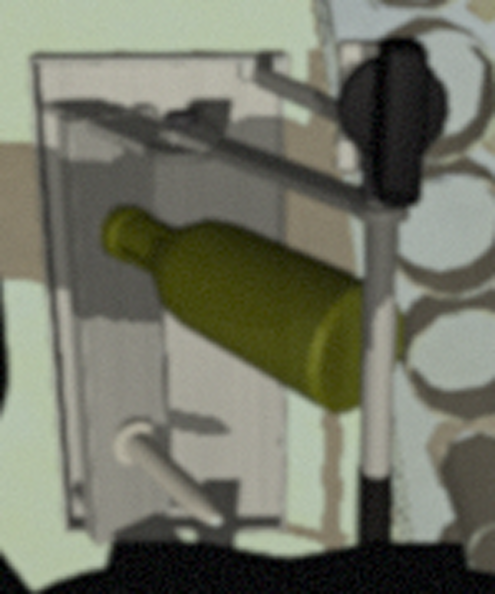

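send_rows(steps=[{"ax": 0, "ay": 0, "az": 0, "x": 0, "y": 0.158, "z": 0, "claw": -1}, {"ax": 0, "ay": 0, "az": 0, "x": 0, "y": 0, "z": 0.15, "claw": -1}, {"ax": 0, "ay": 0, "az": 0, "x": 0, "y": 0, "z": 0.15, "claw": -0.5}, {"ax": 0, "ay": 0, "az": 0, "x": 0, "y": 0, "z": 0.15, "claw": 0}, {"ax": 0, "ay": 0, "az": 0, "x": 0, "y": 0, "z": 0.1, "claw": 0}, {"ax": 0, "ay": 0, "az": 0, "x": 0, "y": 0, "z": 0.05, "claw": 0}, {"ax": 0, "ay": 0, "az": 0, "x": 0, "y": 0, "z": 0, "claw": 0}, {"ax": 0, "ay": 0, "az": 0, "x": 0, "y": 0, "z": 0, "claw": 0}], force=30)

```text
t: 3.7
ee_pos: [0.5956, -0.0262, 0.2382]
eef_rot: [179.9, -0.0, 92.6]
contact_force: [0.5, -0.5, 0.8]
gripper_width: 0.0427
grip_force: 0.0
```

send_rows(steps=[{"ax": 0, "ay": 0, "az": 0, "x": 0, "y": 0, "z": 0, "claw": 1}, {"ax": 0, "ay": 0, "az": 0, "x": 0, "y": 0, "z": 0, "claw": 1}, {"ax": 0, "ay": 0, "az": 0, "x": 0, "y": 0, "z": 0, "claw": 1}, {"ax": 0, "ay": 0, "az": 0, "x": 0, "y": 0, "z": 0, "claw": 1}, {"ax": 0, "ay": 0, "az": 0, "x": 0, "y": 0, "z": 0, "claw": 1}, {"ax": 0, "ay": 0, "az": 0, "x": 0, "y": 0, "z": 0, "claw": 1}])

```text
t: 4.3
ee_pos: [0.595, -0.0269, 0.2386]
eef_rot: [180.0, -0.0, 92.5]
contact_force: [-2.8, 0.8, 5.3]
gripper_width: 0.0119
grip_force: 31.6
```

Gripping the wing. Try a small turn.

send_rows(steps=[{"ax": 0, "ay": 0, "az": 0.06, "x": 0, "y": 0, "z": 0, "claw": 1}, {"ax": 0, "ay": 0, "az": 0.06, "x": 0, "y": 0, "z": 0, "claw": 1}, {"ax": 0, "ay": 0, "az": 0, "x": 0, "y": 0, "z": 0, "claw": 1}])

```text
t: 4.6
ee_pos: [0.5951, -0.0269, 0.2386]
eef_rot: [180.0, -0.0, 87.0]
contact_force: [-3.2, 0.7, 5.2]
gripper_width: 0.012
grip_force: 31.7
```

```bash
python3 -c "
from h import *
st()"
```

```text
{'t': np.float64(4.6), 'joint_positions': array([-26.681,  22.988,  33.924, 101.165, -14.6  ,  60.216,   9.482]), 'ee_pos': array([ 0.595, -0.027,  0.239]), 'eef_rot': array([179.956,  -0.046,  87.036]), 'contact_force': array([-3.194,  0.689,  5.205]), 'wrist_torque': array([ 0.077,  0.643, -0.062]), 'gripper_width': np.float64(0.012), 'grip_force': np.float64(31.686)}
```

send_rows(steps=[{"ax": 0, "ay": 0, "az": 0.15, "x": 0, "y": 0, "z": 0, "claw": 1}, {"ax": 0, "ay": 0, "az": 0.15, "x": 0, "y": 0, "z": 0, "claw": 1}, {"ax": 0, "ay": 0, "az": 0.15, "x": 0, "y": 0, "z": 0, "claw": 1}, {"ax": 0, "ay": 0, "az": 0.15, "x": 0, "y": 0, "z": 0, "claw": 1}, {"ax": 0, "ay": 0, "az": 0.15, "x": 0, "y": 0, "z": 0, "claw": 1}, {"ax": 0, "ay": 0, "az": 0.15, "x": 0, "y": 0, "z": 0, "claw": 1}, {"ax": 0, "ay": 0, "az": 0.15, "x": 0, "y": 0, "z": 0, "claw": 1}, {"ax": 0, "ay": 0, "az": 0.15, "x": 0, "y": 0, "z": 0, "claw": 1}, {"ax": 0, "ay": 0, "az": 0.15, "x": 0, "y": 0, "z": 0, "claw": 1}, {"ax": 0, "ay": 0, "az": 0.15, "x": 0, "y": 0, "z": 0, "claw": 1}, {"ax": 0, "ay": 0, "az": 0.1, "x": 0, "y": 0, "z": 0, "claw": 1}, {"ax": 0, "ay": 0, "az": 0, "x": 0, "y": 0, "z": 0, "claw": 1}, {"ax": 0, "ay": 0, "az": 0, "x": 0, "y": 0, "z": 0, "claw": 1}])

```text
t: 5.9
ee_pos: [0.5952, -0.0271, 0.2386]
eef_rot: [-180.0, -0.1, 15.1]
contact_force: [-2.8, -0.5, 6.9]
gripper_width: 0.012
grip_force: 31.8
```

```bash
python3 -c "
from h import *
st()"
```

```text
{'t': np.float64(5.9), 'joint_positions': array([-38.182,  27.021,  50.617, 101.818, -23.415,  62.269, -54.38 ]), 'ee_pos': array([ 0.595, -0.027,  0.239]), 'eef_rot': array([-179.99 ,   -0.064,   15.091]), 'contact_force': array([-2.789, -0.487,  6.9  ]), 'wrist_torque': array([ 0.034,  0.586, -0.093]), 'gripper_width': np.float64(0.012), 'grip_force': np.float64(31.761)}
```

send_rows(steps=[{"ax": 0, "ay": 0, "az": 0, "x": 0, "y": 0, "z": 0, "claw": 0}, {"ax": 0, "ay": 0, "az": 0, "x": 0, "y": 0, "z": 0, "claw": 0}, {"ax": 0, "ay": 0, "az": 0, "x": 0, "y": 0, "z": 0, "claw": 0}, {"ax": 0, "ay": 0, "az": 0, "x": 0, "y": 0, "z": -0.15, "claw": 0}, {"ax": 0, "ay": 0, "az": -0.143, "x": 0, "y": 0, "z": -0.15, "claw": 0}, {"ax": 0, "ay": 0, "az": -0.143, "x": 0, "y": 0, "z": -0.15, "claw": 0}, {"ax": 0, "ay": 0, "az": -0.143, "x": 0, "y": 0, "z": -0.1, "claw": 0}, {"ax": 0, "ay": 0, "az": -0.143, "x": 0, "y": 0, "z": 0, "claw": 0}, {"ax": 0, "ay": 0, "az": -0.143, "x": 0, "y": 0, "z": 0, "claw": 0}, {"ax": 0, "ay": 0, "az": -0.143, "x": 0, "y": 0, "z": 0, "claw": 0}, {"ax": 0, "ay": 0, "az": -0.143, "x": 0, "y": 0, "z": 0, "claw": 0}, {"ax": 0, "ay": 0, "az": -0.143, "x": 0, "y": 0, "z": 0, "claw": 0}, {"ax": 0, "ay": 0, "az": -0.143, "x": 0, "y": 0, "z": 0, "claw": 0}, {"ax": 0, "ay": 0, "az": -0.143, "x": 0, "y": 0, "z": 0, "claw": 0}, {"ax": 0, "ay": 0, "az": -0.143, "x": 0, "y": 0, "z": 0, "claw": 0}, {"ax": 0, "ay": 0, "az": -0.143, "x": 0, "y": 0, "z": 0, "claw": 0}, {"ax": 0, "ay": 0, "az": 0, "x": 0, "y": -0.2, "z": 0, "claw": 0}, {"ax": 0, "ay": 0, "az": 0, "x": -0.1, "y": -0.2, "z": 0, "claw": 0}, {"ax": 0, "ay": 0, "az": 0, "x": 0, "y": 0, "z": 0, "claw": 0}])

```text
t: 7.8
ee_pos: [0.5118, -0.0536, 0.3473]
eef_rot: [-179.9, -0.1, 92.0]
contact_force: [0.2, -0.3, -0.5]
gripper_width: 0.0427
grip_force: 0.0
```

Run:
```python
from h import *
st()
i=optics.camera_info("wrist"); p,d=optics.grab_frame("wrist"); np.savez("w3.npz",p=p,d=d,**i)
cv2.imwrite("pics/w3.png",p)
T=cv2.imread("top_p.png"); print("sleeve top", onz("top",(340.2,179.3),.203))
for n,X in (("sleeve",[.602,-.196,.2]),("collar",[.486,-.264,.052]),("tip",[.5376,-.2615,.115])): print(n,proj("wrist",X))
```

```text
{'t': np.float64(7.8), 'joint_positions': array([-32.778,   7.585,  39.362, 104.239,  -5.199,  70.069,  10.161]), 'ee_pos': array([ 0.512, -0.054,  0.347]), 'eef_rot': array([-179.904,   -0.1  ,   92.038]), 'contact_force': array([ 0.156, -0.257, -0.489]), 'wrist_torque': array([-0.047, -0.03 ,  0.009]), 'gripper_width': np.float64(0.043), 'grip_force': np.float64(0.0)}
sleeve top [ 0.6016 -0.1959  0.203 ]
sleeve [325.9309 299.8201]
collar [235.7199 277.419 ]
tip [266.5418 300.1237]
```

View pics/w3.png

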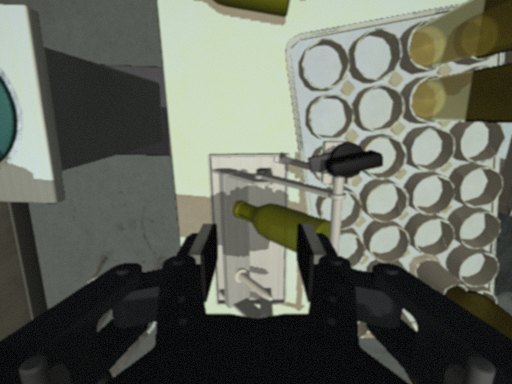

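send_rows(steps=[{"ax": 0, "ay": 0, "az": 0, "x": -0.18, "y": 0.1, "z": 0, "claw": 0}, {"ax": 0, "ay": 0, "az": 0, "x": -0.18, "y": 0.1, "z": 0, "claw": 0}, {"ax": 0, "ay": 0, "az": 0, "x": -0.18, "y": 0.1, "z": 0, "claw": 0}, {"ax": 0, "ay": 0, "az": 0, "x": -0.19, "y": 0.12, "z": 0, "claw": 0}, {"ax": 0, "ay": 0, "az": 0, "x": 0, "y": 0, "z": 0.15, "claw": 0}, {"ax": 0, "ay": 0, "az": 0, "x": 0, "y": 0, "z": 0.15, "claw": 0}, {"ax": 0, "ay": 0, "az": 0, "x": 0, "y": 0, "z": 0.15, "claw": 0}, {"ax": 0, "ay": 0, "az": 0, "x": 0, "y": 0, "z": 0.1, "claw": 0}, {"ax": 0, "ay": 0, "az": 0, "x": 0, "y": 0, "z": 0, "claw": 0}, {"ax": 0, "ay": 0, "az": 0, "x": 0, "y": 0, "z": 0, "claw": 0}])

```text
t: 8.85
ee_pos: [0.6064, -0.1926, 0.2374]
eef_rot: [-180.0, 0.0, 92.3]
contact_force: [1.2, -0.8, 1.2]
gripper_width: 0.0427
grip_force: 0.0
```

Run:
```python
from h import *
s=st(); goal([.6016,-.196,.181],s=s)
a=np.radians(52+np.arange(0,136,7.5)); r=.128
print(np.c_[np.degrees(a[1:])-52, np.diff(r*np.cos(a))/.2, -np.diff(r*np.sin(a))/.2])
i=optics.camera_info("wrist"); p,d=optics.grab_frame("wrist"); cv2.imwrite("w4.png",p); np.savez("w4.npz",p=p,d=d,**i)
print(proj("wrist",[.6016,-.196,.2]))
p,d=optics.grab_frame("side"); cv2.imwrite("side1.png",p)
```

```text
{'t': np.float64(8.85), 'joint_positions': array([-14.105,  28.684,  39.973,  95.604, -20.186,  63.129,  34.007]), 'ee_pos': array([ 0.606, -0.193,  0.237]), 'eef_rot': array([-179.995,    0.034,   92.349]), 'contact_force': array([ 1.226, -0.844,  1.171]), 'wrist_torque': array([ 0.077, -0.015, -0.032]), 'gripper_width': np.float64(0.043), 'grip_force': np.float64(0.0)}
turn [0. 0. 0.] shift [-0.0156 -0.0247  0.282 ] shift-in-old [-0.0156 -0.0247  0.282 ]
[[  7.5     -0.0692  -0.0471]
 [ 15.      -0.0748  -0.0377]
 [ 22.5     -0.079   -0.0276]
 [ 30.      -0.082   -0.017 ]
 [ 37.5     -0.0835  -0.0062]
 [ 45.      -0.0836   0.0047]
 [ 52.5     -0.0822   0.0156]
 [ 60.      -0.0795   0.0262]
 [ 67.5     -0.0754   0.0364]
 [ 75.      -0.07     0.0459]
 [ 82.5     -0.0634   0.0546]
 [ 90.      -0.0557   0.0625]
 [ 97.5     -0.0471   0.0692]
 [105.      -0.0377   0.0748]
 [112.5     -0.0276   0.079 ]
 [120.      -0.017    0.082 ]
 [127.5     -0.0062   0.0835]
 [135.       0.0047   0.0836]]
[248.6107 218.0016]
```

send_rows(steps=[{"ax": 0, "ay": 0, "az": 0, "x": -0.015, "y": -0.025, "z": 0.08, "claw": 0}, {"ax": 0, "ay": 0, "az": 0, "x": 0, "y": 0, "z": 0.1, "claw": 0}, {"ax": 0, "ay": 0, "az": 0, "x": 0, "y": 0, "z": 0.1, "claw": 0.2}, {"ax": 0, "ay": 0, "az": 0, "x": 0, "y": 0, "z": 0, "claw": 0.5}, {"ax": 0, "ay": 0, "az": 0, "x": 0, "y": 0, "z": 0, "claw": 0.5}, {"ax": 0, "ay": 0, "az": 0, "x": 0, "y": 0, "z": 0, "claw": 0.5}])

```text
t: 9.55
ee_pos: [0.6018, -0.1963, 0.1831]
eef_rot: [179.8, 0.0, 92.3]
contact_force: [-0.6, -0.7, 1.4]
gripper_width: 0.0214
grip_force: 0.0
```

send_rows(steps=[{"ax": 0, "ay": 0, "az": 0, "x": 0, "y": -0.07, "z": -0.047, "claw": 0.5}, {"ax": 0, "ay": 0, "az": 0, "x": 0, "y": -0.075, "z": -0.038, "claw": 0.5}, {"ax": 0, "ay": 0, "az": 0, "x": 0, "y": -0.079, "z": -0.028, "claw": 0.5}, {"ax": 0, "ay": 0, "az": 0, "x": 0, "y": -0.082, "z": -0.017, "claw": 0.5}, {"ax": 0, "ay": 0, "az": 0, "x": 0, "y": -0.083, "z": -0.006, "claw": 0.5}, {"ax": 0, "ay": 0, "az": 0, "x": 0, "y": 0, "z": 0, "claw": 0.5}])

```text
t: 10.15
ee_pos: [0.5223, -0.1998, 0.2103]
eef_rot: [179.9, -0.0, 92.2]
contact_force: [0.1, 0.2, 0.3]
gripper_width: 0.0213
grip_force: 0.0
```

Run:
```python
from h import *
st()
p,d=optics.grab_frame("side"); cv2.imwrite("pics/s2.png",cv2.resize(p[130:350,190:340],None,fx=2.7,fy=2.7,interpolation=cv2.INTER_CUBIC))
```

```text
{'t': np.float64(10.15), 'joint_positions': array([-15.125,  22.48 ,  41.387, 108.133, -17.898,  55.833,  36.497]), 'ee_pos': array([ 0.522, -0.2  ,  0.21 ]), 'eef_rot': array([179.858,  -0.029,  92.218]), 'contact_force': array([0.097, 0.163, 0.284]), 'wrist_torque': array([0.015, 0.016, 0.016]), 'gripper_width': np.float64(0.021), 'grip_force': np.float64(0.0)}
```

View pics/s2.png

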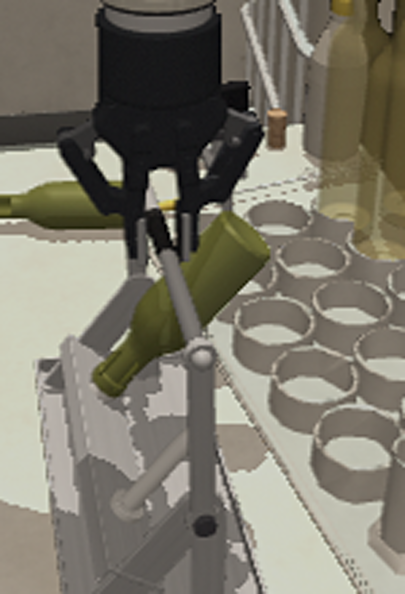

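send_rows(steps=[{"ax": 0, "ay": 0, "az": 0, "x": 0, "y": -0.083, "z": 0.005, "claw": 0.5}, {"ax": 0, "ay": 0, "az": 0, "x": 0, "y": -0.082, "z": 0.016, "claw": 0.5}, {"ax": 0, "ay": 0, "az": 0, "x": 0, "y": -0.079, "z": 0.026, "claw": 0.5}, {"ax": 0, "ay": 0, "az": 0, "x": 0, "y": -0.075, "z": 0.036, "claw": 0.5}, {"ax": 0, "ay": 0, "az": 0, "x": 0, "y": -0.07, "z": 0.046, "claw": 0.5}, {"ax": 0, "ay": 0, "az": 0, "x": 0, "y": -0.063, "z": 0.055, "claw": 0.5}, {"ax": 0, "ay": 0, "az": 0, "x": 0, "y": -0.056, "z": 0.063, "claw": 0.5}, {"ax": 0, "ay": 0, "az": 0, "x": 0, "y": -0.047, "z": 0.069, "claw": 0.5}, {"ax": 0, "ay": 0, "az": 0, "x": 0, "y": -0.038, "z": 0.075, "claw": 0.5}, {"ax": 0, "ay": 0, "az": 0, "x": 0, "y": -0.028, "z": 0.079, "claw": 0.5}, {"ax": 0, "ay": 0, "az": 0, "x": 0, "y": -0.017, "z": 0.082, "claw": 0.5}, {"ax": 0, "ay": 0, "az": 0, "x": 0, "y": -0.006, "z": 0.083, "claw": 0.5}, {"ax": 0, "ay": 0, "az": 0, "x": 0, "y": 0, "z": 0.08, "claw": 0.5}, {"ax": 0, "ay": 0, "az": 0, "x": 0, "y": 0, "z": 0, "claw": 0.5}, {"ax": 0, "ay": 0, "az": 0, "x": 0, "y": 0, "z": 0, "claw": 0.5}, {"ax": 0, "ay": 0, "az": 0, "x": 0, "y": 0, "z": 0, "claw": 0.5}])

```text
t: 11.8
ee_pos: [0.3954, -0.2046, 0.0662]
eef_rot: [179.9, 0.0, 92.3]
contact_force: [-0.4, -0.3, 0.6]
gripper_width: 0.021
grip_force: 0.0
```

Run:
```python
from h import *
st()
for n in("top","side"):
    p,d=optics.grab_frame(n); cv2.imwrite(n+"2.png",p); np.save(n+"2.npy",d)
# expected bar left/right ends at alpha 187
piv=np.array([.6016,-.196,.2])+np.array([-.0788*.9992,-.0788*.04,-.1009]); print(piv)
for a in (150,170,187):
    c=piv+.128*np.array([np.cos(np.radians(a))*.9992,np.cos(np.radians(a))*.04,np.sin(np.radians(a))]); 
    for k in (-.13,-.06,.06,.13): q=c+k*np.array([-.04,.999,0]); uv=proj("side",q); D=np.load("side2.npy"); o=optics.camera_info("side"); z=(o["R"]@q+o["t"])[2]; print(a,k,uv,z,D[int(uv[1]),int(uv[0])])
```

```text
{'t': np.float64(11.8), 'joint_positions': array([ -5.948,  25.877,  34.774, 128.216, -27.246,  32.959,  51.714]), 'ee_pos': array([ 0.395, -0.205,  0.066]), 'eef_rot': array([179.912,   0.037,  92.325]), 'contact_force': array([-0.394, -0.312,  0.617]), 'wrist_torque': array([ 0.043, -0.006, -0.033]), 'gripper_width': np.float64(0.021), 'grip_force': np.float64(0.0)}
[ 0.5229 -0.1992  0.0991]
150 -0.13 [194.2707 304.7726] 0.5980598974028861 0.82092327
150 -0.06 [192.1367 274.6908] 0.6584064267908953 0.7178898
150 0.06 [189.2651 234.2091] 0.7618576200274827 0.6521178
150 0.13 [187.9237 215.2992] 0.822204149415492 0.63322204
170 -0.13 [186.6208 325.4159] 0.6157795748316313 0.6595974
170 -0.06 [185.2256 294.28  ] 0.6761261042196406 0.71991813
170 0.06 [183.3363 252.1189] 0.7795772974562278 0.6919778
170 0.13 [182.4492 232.3211] 0.8399238268442372 0.64260435
187 -0.13 [187.9929 341.914 ] 0.6338342667701764 0.6283785
187 -0.06 [186.5147 310.1537] 0.6941807961581857 0.68434995
187 0.06 [184.501  266.8882] 0.797631989394773 0.70660245
187 0.13 [183.5506 246.4682] 0.8579785187827823 0.65654594
```

Run:
```python
from h import *
s=bot.observe(); i=optics.camera_info("wrist"); C=-i["R"].T@i["t"]; print("cam rel tcp",C-s["ee_pos"], "fwd",i["R"][2])
off=C-s["ee_pos"]; d=i["R"].T@np.linalg.inv(i["intrinsics"])@[256,150,1]
for z in (.25,.3):
    P=np.array([.512,-.263,.08]); cz=z+off[2]; c=P-d*(P[2]-cz)/d[2]; print(z,c-off)
    goal(c-off)
```

```text
cam rel tcp [-0.0027  0.0663  0.1426] fwd [ 0.0122 -0.2618 -0.965 ]
0.25 [ 0.5134 -0.2894  0.25  ]
turn [0. 0. 0.] shift [-0.449   0.5751 -0.9177] shift-in-old [-0.449   0.5751 -0.9177]
0.3 [ 0.5132 -0.283   0.3   ]
turn [0. 0. 0.] shift [-0.4171  0.5758 -1.1677] shift-in-old [-0.4171  0.5758 -1.1677]
```

send_rows(steps=[{"ax": 0, "ay": 0, "az": 0, "x": 0, "y": 0, "z": -0.05, "claw": 0.4}, {"ax": 0, "ay": 0, "az": 0, "x": 0, "y": 0, "z": -0.15, "claw": 0.4}, {"ax": 0, "ay": 0, "az": 0, "x": 0, "y": 0, "z": -0.15, "claw": 0.4}, {"ax": 0, "ay": 0, "az": 0, "x": 0, "y": 0, "z": -0.2, "claw": -0.5}, {"ax": 0, "ay": 0, "az": 0, "x": 0, "y": 0, "z": -0.2, "claw": -1}, {"ax": 0, "ay": 0, "az": 0, "x": -0.1, "y": 0.14, "z": -0.15, "claw": -1}, {"ax": 0, "ay": 0, "az": 0, "x": -0.1, "y": 0.14, "z": -0.1, "claw": -1}, {"ax": 0, "ay": 0, "az": 0, "x": -0.11, "y": 0.15, "z": -0.1, "claw": -1}, {"ax": 0, "ay": 0, "az": 0, "x": -0.11, "y": 0.15, "z": 0, "claw": -1}, {"ax": 0, "ay": 0, "az": 0, "x": 0, "y": 0, "z": 0, "claw": -1}, {"ax": 0, "ay": 0, "az": 0, "x": 0, "y": 0, "z": 0, "claw": -1}])

```text
t: 13.0
ee_pos: [0.5131, -0.2838, 0.2856]
eef_rot: [-179.9, 0.0, 92.3]
contact_force: [0.1, -0.0, 0.5]
gripper_width: 0.0854
grip_force: 0.0
```

Run:
```python
from h import *
s=st()
i=optics.camera_info("wrist"); p,d=optics.grab_frame("wrist"); np.savez("w5.npz",p=p,d=d,**i)
c=proj("wrist",[.512,-.263,.08]).round().astype(int); print(c)
t=cv2.imread("top2.png"); sd=cv2.imread("side2.png")
x0,y0=c[0]-75,c[1]-75
a=cv2.resize(p[y0:y0+150,x0:x0+150],(450,450),interpolation=cv2.INTER_CUBIC)
b=cv2.resize(sd[270:340,220:290],(350,350),interpolation=cv2.INTER_CUBIC)
e=cv2.resize(t[200:250,335:385],(250,250),interpolation=cv2.INTER_CUBIC)
o=np.zeros((600,800,3),np.uint8); o[:450,:450]=a; o[:350,450:]=b; o[350:600,450:700]=e
cv2.imwrite("pics/peg.png",o); print(x0,y0)
```

```text
{'t': np.float64(13.0), 'joint_positions': array([-10.306,  21.491,  46.74 ,  99.941, -16.91 ,  65.961,  43.709]), 'ee_pos': array([ 0.513, -0.284,  0.286]), 'eef_rot': array([-179.922,    0.028,   92.266]), 'contact_force': array([ 0.147, -0.044,  0.467]), 'wrist_torque': array([-0.019,  0.024, -0.029]), 'gripper_width': np.float64(0.085), 'grip_force': np.float64(0.0)}
[257 151]
182 76
```

View pics/peg.png

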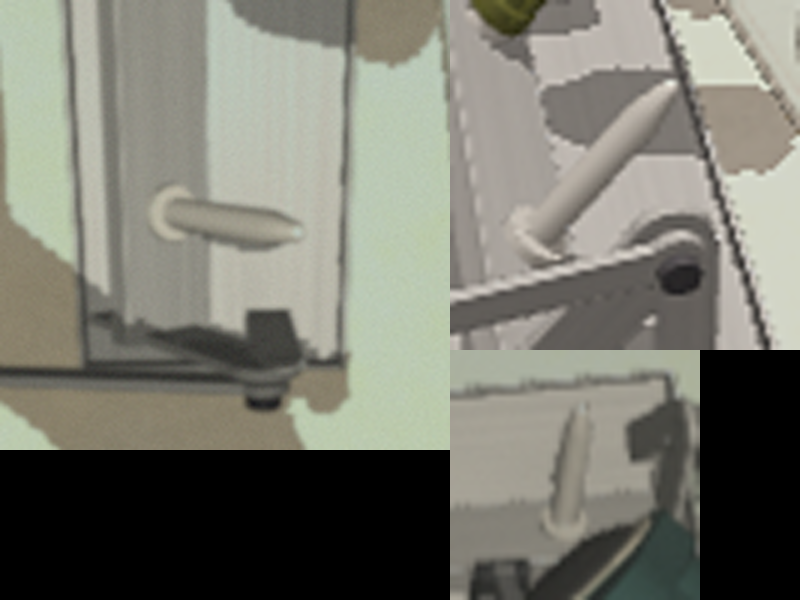

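Run:
```python
from h import *
from scipy.optimize import least_squares
obs=[("side",(236.6,316.4),(264.8,286.8)),("top",(358.4,234.4),(362.2,211.6)),("w5",(239,147),(281.7,153.3)),("w2",(210.3,283.3),(235.5,307))]
cam={n:optics.camera_info(n) for n in("side","top")}
for n in("w5","w2"):
    w=np.load(n+".npz"); cam[n]={k:w[k] for k in("intrinsics","R","t")}
optics.camera_info=lambda n:cam[n]
def tips(v):
    x,y,yaw,z=v; c=np.array([x,y,z]); s=np.sin(np.radians(38)); return c,c+.081*np.array([s*np.cos(yaw),s*np.sin(yaw),np.cos(np.radians(38))])
def res(v,sel=None):
    c,t=tips(v); r=[]
    for n,a,b in obs:
        if sel and n not in sel: continue
        f=(cam[n]["R"]@c+cam[n]["t"])[2]/cam[n]["intrinsics"][0,0]*1000
        r+=list((proj(n,c)-a)*f)+list((proj(n,t)-b)*f)
    return np.append(r,[(v[3]-.052)*500,(v[2]-.04)*40])
for sel in (None,["side","top"],["w5","w2"],["w5"],["side","top","w5"]):
    q=least_squares(res,[.486,-.263,.04,.052],args=(sel,)); print(sel,q.x); print(q.fun.round(1))
```

```text
None [ 0.4889 -0.2631  0.0401  0.0516]
[ 1.2  0.8 -1.7  1.1 -3.  -2.1 -3.7 -1.6  0.3  0.5 -1.2  1.3 -1.2  1.8
 -1.5  1.8 -0.2  0. ]
['side', 'top'] [ 0.4877 -0.2651  0.0327  0.0545]
[ 0.2  0.4 -2.5  0.7 -0.2 -1.3 -0.3 -1.   1.2 -0.3]
['w5', 'w2'] [ 0.4897 -0.2621  0.0423  0.0508]
[ 1.1 -0.5 -0.3 -0.  -0.3  0.5 -0.5  0.1 -0.6  0.1]
['w5'] [ 0.4893 -0.2622  0.0459  0.0524]
[ 0.7 -0.2 -0.5  0.1  0.2  0.2]
['side', 'top', 'w5'] [ 0.4884 -0.2638  0.0418  0.0535]
[ 0.7  0.  -2.1  0.1 -1.8 -1.8 -2.4 -1.4 -0.4  1.4 -1.7  2.4  0.8  0.1]
```

send_rows(steps=[{"ax": 0, "ay": 0, "az": 0, "x": 0.19, "y": 0, "z": -0.05, "claw": -1}, {"ax": 0, "ay": 0, "az": 0, "x": 0.19, "y": 0, "z": -0.05, "claw": -1}, {"ax": 0, "ay": 0, "az": 0, "x": 0.2, "y": 0, "z": 0, "claw": -1}, {"ax": 0, "ay": 0, "az": 0, "x": 0.2, "y": 0, "z": 0, "claw": -1}, {"ax": 0, "ay": 0, "az": 0, "x": 0.2, "y": 0, "z": 0, "claw": -1}, {"ax": 0, "ay": 0, "az": 0, "x": 0.2, "y": 0, "z": 0, "claw": -1}, {"ax": 0, "ay": 0, "az": 0, "x": 0.2, "y": 0, "z": 0, "claw": -1}, {"ax": 0, "ay": 0, "az": 0, "x": 0.2, "y": 0, "z": 0, "claw": -1}, {"ax": 0, "ay": 0, "az": 0, "x": 0.2, "y": 0, "z": 0, "claw": -1}, {"ax": 0, "ay": 0, "az": 0, "x": 0.2, "y": 0, "z": 0, "claw": -1}, {"ax": 0, "ay": 0, "az": 0, "x": 0.2, "y": 0, "z": 0, "claw": -1}, {"ax": 0, "ay": 0, "az": 0, "x": 0.15, "y": 0.04, "z": 0, "claw": -1}])

```text
t: 14.25
ee_pos: [0.5004, 0.185, 0.3061]
eef_rot: [-180.0, -0.1, 92.5]
contact_force: [0.3, -0.7, -0.0]
gripper_width: 0.0853
grip_force: 0.0
```

send_rows(steps=[{"ax": 0, "ay": 0, "az": 0.147, "x": 0, "y": 0, "z": 0.05, "claw": -1}, {"ax": 0, "ay": 0, "az": 0.147, "x": 0, "y": 0, "z": 0.05, "claw": -1}, {"ax": 0, "ay": 0, "az": 0.147, "x": 0, "y": 0, "z": 0.05, "claw": -1}, {"ax": 0, "ay": 0, "az": 0.147, "x": 0, "y": 0, "z": 0.05, "claw": -1}, {"ax": 0, "ay": 0, "az": 0.147, "x": 0, "y": 0, "z": 0.05, "claw": -1}, {"ax": 0, "ay": 0, "az": 0.147, "x": 0, "y": 0, "z": 0.05, "claw": -1}, {"ax": 0, "ay": 0, "az": 0.147, "x": 0, "y": 0, "z": 0.05, "claw": -1}, {"ax": 0, "ay": 0, "az": 0.147, "x": 0, "y": 0, "z": 0.05, "claw": -1}, {"ax": 0, "ay": 0, "az": 0.147, "x": 0, "y": 0, "z": 0.05, "claw": -1}, {"ax": 0, "ay": 0, "az": 0.147, "x": 0, "y": 0, "z": 0.05, "claw": -1}, {"ax": 0, "ay": 0, "az": 0.147, "x": 0, "y": 0, "z": 0.05, "claw": -1}, {"ax": 0, "ay": 0, "az": 0.147, "x": 0, "y": 0, "z": 0.05, "claw": -1}, {"ax": 0, "ay": 0, "az": 0.147, "x": 0, "y": 0, "z": 0.05, "claw": -1}, {"ax": 0, "ay": 0, "az": 0.147, "x": 0, "y": 0, "z": 0.05, "claw": -1}, {"ax": 0, "ay": 0, "az": 0.147, "x": 0, "y": 0, "z": 0.05, "claw": -1}, {"ax": 0, "ay": 0, "az": 0, "x": 0, "y": 0, "z": 0, "claw": -1}, {"ax": 0, "ay": 0, "az": 0, "x": 0, "y": 0, "z": 0, "claw": -1}])

```text
t: 15.95
ee_pos: [0.5021, 0.1826, 0.1561]
eef_rot: [-180.0, 0.0, -6.7]
contact_force: [0.1, 0.5, 0.5]
gripper_width: 0.0855
grip_force: 0.0
```

Run:
```python
from h import *
st(); goal([.5017,.1823,.007],[180,0,-6.9])
p,d=optics.grab_frame("top"); hsv=cv2.cvtColor(p,cv2.COLOR_BGR2HSV)
i=optics.camera_info("wrist"); p,d=optics.grab_frame("wrist"); cv2.imwrite("w6.png",p)
hsv=cv2.cvtColor(p,cv2.COLOR_BGR2HSV); m=cv2.inRange(hsv,(22,120,20),(45,255,150))
n,l,s_,ce=cv2.connectedComponentsWithStats(m)
for j in range(1,n):
    if s_[j,4]>1500:
        ys,xs=np.nonzero(l==j); P=np.array([onz("wrist",(x,y),.026) for x,y in zip(xs[::5],ys[::5])])[:,:2]; print(s_[j],cv2.minAreaRect((P*1000).astype(np.float32)))
```

```text
{'t': np.float64(15.95), 'joint_positions': array([-62.312,  27.361,  49.622, 114.246, -27.04 ,  50.51 , -94.828]), 'ee_pos': array([0.502, 0.183, 0.156]), 'eef_rot': array([-179.961,    0.021,   -6.744]), 'contact_force': array([0.132, 0.535, 0.547]), 'wrist_torque': array([-0.061,  0.004,  0.024]), 'gripper_width': np.float64(0.085), 'grip_force': np.float64(0.0)}
turn [-0.0009  0.0005  0.0035] shift [-0.0017  0.0015  0.7454] shift-in-old [-0.0014  0.002   0.7454]
[ 234  133   52  164 6613] ((461.47955322265625, 185.7873077392578), (49.57095718383789, 177.83587646484375), 82.96525573730469)
```

send_rows(steps=[{"ax": 0, "ay": 0, "az": 0, "x": 0, "y": 0, "z": 0.15, "claw": -1}, {"ax": 0, "ay": 0, "az": 0, "x": 0, "y": 0, "z": 0.15, "claw": -1}, {"ax": 0, "ay": 0, "az": 0, "x": 0, "y": 0, "z": 0.15, "claw": -1}, {"ax": 0, "ay": 0, "az": 0, "x": 0, "y": 0, "z": 0.15, "claw": -1}, {"ax": 0, "ay": 0, "az": 0, "x": 0, "y": 0, "z": 0.1, "claw": -1}, {"ax": 0, "ay": 0, "az": 0, "x": 0, "y": 0, "z": 0.04, "claw": -1}, {"ax": 0, "ay": 0, "az": 0, "x": 0, "y": 0, "z": 0, "claw": -1}, {"ax": 0, "ay": 0, "az": 0, "x": 0, "y": 0, "z": 0, "claw": 0}, {"ax": 0, "ay": 0, "az": 0, "x": 0, "y": 0, "z": 0, "claw": 0.8}, {"ax": 0, "ay": 0, "az": 0, "x": 0, "y": 0, "z": 0, "claw": 0.8}, {"ax": 0, "ay": 0, "az": 0, "x": 0, "y": 0, "z": 0, "claw": 0.8}, {"ax": 0, "ay": 0, "az": 0, "x": 0, "y": 0, "z": 0, "claw": 0.8}, {"ax": 0, "ay": 0, "az": 0, "x": 0, "y": 0, "z": 0, "claw": 0.8}], force=60)

```text
t: 17.35
ee_pos: [0.5038, 0.1829, 0.009]
eef_rot: [-179.9, -0.1, -6.9]
contact_force: [-1.7, -0.5, 7.3]
gripper_width: 0.0501
grip_force: 61.2
```

Run:
```python
from h import *
st()
```

```text
{'t': np.float64(17.35), 'joint_positions': array([-51.957,  40.377,  36.643, 116.949, -41.256,  35.945, -83.965]), 'ee_pos': array([0.504, 0.183, 0.009]), 'eef_rot': array([-179.907,   -0.107,   -6.867]), 'contact_force': array([-1.712, -0.452,  7.315]), 'wrist_torque': array([-0.155,  0.238,  0.142]), 'gripper_width': np.float64(0.05), 'grip_force': np.float64(61.159)}
```

send_rows(steps=[{"ax": 0, "ay": 0, "az": 0, "x": 0, "y": 0, "z": -0.05, "claw": 0.8}, {"ax": 0, "ay": 0, "az": 0, "x": 0, "y": 0, "z": -0.1, "claw": 0.8}, {"ax": 0, "ay": 0, "az": 0, "x": 0, "y": 0, "z": -0.15, "claw": 0.8}, {"ax": 0, "ay": 0, "az": 0, "x": 0, "y": 0, "z": -0.2, "claw": 0.8}, {"ax": 0, "ay": 0, "az": 0, "x": 0, "y": 0, "z": -0.2, "claw": 0.8}, {"ax": 0, "ay": 0, "az": 0, "x": 0, "y": 0, "z": -0.2, "claw": 0.8}, {"ax": 0, "ay": 0, "az": 0, "x": 0, "y": 0, "z": -0.2, "claw": 0.8}, {"ax": 0, "ay": 0, "az": 0, "x": 0, "y": 0, "z": -0.2, "claw": 0.8}, {"ax": 0, "ay": 0, "az": 0, "x": 0, "y": 0, "z": -0.2, "claw": 0.8}, {"ax": 0, "ay": 0, "az": 0, "x": 0, "y": 0, "z": -0.2, "claw": 0.8}, {"ax": 0, "ay": 0, "az": 0, "x": 0, "y": 0, "z": -0.2, "claw": 0.8}, {"ax": 0, "ay": 0, "az": 0, "x": 0, "y": 0, "z": -0.2, "claw": 0.8}, {"ax": 0, "ay": 0, "az": -0.1, "x": 0, "y": 0, "z": 0, "claw": 0.8}, {"ax": 0, "ay": 0, "az": -0.105, "x": 0, "y": 0, "z": 0, "claw": 0.8}, {"ax": 0, "ay": 0, "az": 0, "x": 0, "y": 0, "z": 0, "claw": 0.8}])

```text
t: 18.85
ee_pos: [0.5023, 0.1819, 0.4279]
eef_rot: [-179.9, 0.0, 2.3]
contact_force: [-0.1, -0.2, -2.2]
gripper_width: 0.0501
grip_force: 63.2
```

send_rows(steps=[{"ax": 0, "ay": 0.12, "az": 0, "x": 0, "y": 0.19, "z": 0, "claw": 0.8}, {"ax": 0, "ay": 0.12, "az": 0, "x": 0, "y": 0.19, "z": 0, "claw": 0.8}, {"ax": 0, "ay": 0.12, "az": 0, "x": 0, "y": 0.19, "z": 0, "claw": 0.8}, {"ax": 0, "ay": 0.12, "az": 0, "x": 0, "y": 0.19, "z": 0, "claw": 0.8}, {"ax": 0, "ay": 0.12, "az": 0, "x": 0, "y": 0.19, "z": 0, "claw": 0.8}, {"ax": 0, "ay": 0.12, "az": 0, "x": 0, "y": 0.19, "z": 0, "claw": 0.8}, {"ax": 0, "ay": 0.12, "az": 0, "x": 0, "y": 0.19, "z": 0, "claw": 0.8}, {"ax": 0, "ay": 0.12, "az": 0, "x": 0, "y": 0.19, "z": 0, "claw": 0.8}, {"ax": 0, "ay": 0.12, "az": 0, "x": 0, "y": 0.19, "z": 0, "claw": 0.8}, {"ax": 0, "ay": 0.076, "az": 0, "x": 0, "y": 0.19, "z": 0, "claw": 0.8}, {"ax": 0, "ay": 0, "az": 0, "x": 0, "y": 0.19, "z": 0, "claw": 0.8}, {"ax": 0, "ay": 0, "az": 0, "x": 0, "y": 0.1, "z": 0, "claw": 0.8}, {"ax": 0, "ay": 0, "az": 0, "x": 0, "y": 0, "z": 0, "claw": 0.8}, {"ax": 0, "ay": 0, "az": 0, "x": 0, "y": 0, "z": 0, "claw": 0.8}])

```text
t: 20.25
ee_pos: [0.5205, -0.201, 0.4234]
eef_rot: [-178.6, -44.6, 1.9]
contact_force: [-0.0, 0.8, -2.2]
gripper_width: 0.0499
grip_force: 63.4
```

```bash
cat >> h.py <<'E'
from scipy.spatial.transform import Rotation
PSI=np.radians(2.35); S,C=np.sin(np.radians(38)),np.cos(np.radians(38))
AX=np.array([S*np.cos(PSI),S*np.sin(PSI),C]); TZ=np.array([C*np.cos(PSI),C*np.sin(PSI),-S]); TY=np.cross(TZ,AX)
PEG=Rotation.from_matrix(np.c_[AX,TY,TZ]).as_euler("xyz",degrees=True); COL=np.array([.4893,-.2625,.052])
def tcp_for(h): return COL+(h+.085+.038)*AX+.017*TZ   # lip h above collar
E
python3 - <<'E'
from h import *
st(); print(PEG); goal(tcp_for(.10),PEG)
E
```

```text
{'t': np.float64(20.25), 'joint_positions': array([-22.968, -16.351,  44.999, 121.69 , -16.517,  30.959, -51.264]), 'ee_pos': array([ 0.52 , -0.201,  0.423]), 'eef_rot': array([-178.601,  -44.572,    1.908]), 'contact_force': array([-0.026,  0.751, -2.233]), 'wrist_torque': array([-0.046,  1.045,  0.007]), 'gripper_width': np.float64(0.05), 'grip_force': np.float64(63.406)}
[180.   -52.     2.35]
turn [-0.0237  0.165  -0.0086] shift [-0.452   0.3009  1.0955] shift-in-old [-0.3049  0.3243  1.1388]
```

send_rows(steps=[{"ax": 0, "ay": 0, "az": 0, "x": 0, "y": 0.16, "z": 0.05, "claw": 0.8}, {"ax": 0, "ay": 0, "az": 0, "x": 0, "y": 0.16, "z": 0.1, "claw": 0.8}, {"ax": 0, "ay": 0, "az": 0, "x": 0, "y": 0, "z": 0.15, "claw": 0.8}, {"ax": 0, "ay": 0, "az": 0, "x": 0, "y": 0, "z": 0.15, "claw": 0.8}, {"ax": 0, "ay": 0, "az": 0, "x": 0, "y": 0, "z": 0.15, "claw": 0.8}, {"ax": 0, "ay": 0, "az": 0, "x": 0, "y": 0, "z": 0.15, "claw": 0.8}, {"ax": 0, "ay": 0, "az": 0, "x": 0, "y": 0, "z": 0.1, "claw": 0.8}, {"ax": -0.024, "ay": 0.08, "az": 0, "x": 0, "y": 0, "z": 0, "claw": 0.8}, {"ax": 0, "ay": 0.085, "az": -0.01, "x": 0, "y": 0, "z": 0, "claw": 0.8}, {"ax": 0, "ay": 0, "az": 0, "x": 0, "y": 0, "z": 0, "claw": 0.8}, {"ax": 0, "ay": 0, "az": 0, "x": 0, "y": 0, "z": 0, "claw": 0.8}])

```text
t: 21.35
ee_pos: [0.5903, -0.2265, 0.3474]
eef_rot: [179.2, -50.2, 2.3]
contact_force: [0.5, 0.7, -1.7]
gripper_width: 0.0502
grip_force: 64.3
```

Run:
```python
from h import *
st(); goal(tcp_for(.10),PEG)
```

```text
{'t': np.float64(21.35), 'joint_positions': array([-64.789, -17.616,  87.104, 125.102, -28.101,  12.078, -33.252]), 'ee_pos': array([ 0.59 , -0.227,  0.347]), 'eef_rot': array([179.207, -50.244,   2.324]), 'contact_force': array([ 0.523,  0.732, -1.721]), 'wrist_torque': array([-0.046,  1.12 , -0.011]), 'gripper_width': np.float64(0.05), 'grip_force': np.float64(64.266)}
turn [ 0.0181  0.039  -0.0001] shift [-0.3641  0.159   0.591 ] shift-in-old [-0.3457  0.1505  0.604 ]
```

```bash
cat > fk.py <<'E'
import numpy as np, itertools
from scipy.spatial.transform import Rotation as Ro
from scipy.optimize import least_squares
Q=np.array([[-65.719,26.837,-.667,91.884,.343,61.387,-3.224],[-29.062,13.08,34.489,96.979,-7.765,72.359,9.583],[-26.681,22.988,33.924,101.165,-14.6,60.216,9.482],[-38.182,27.021,50.617,101.818,-23.415,62.269,-54.38],[-32.778,7.585,39.362,104.239,-5.199,70.069,10.161],[-14.105,28.684,39.973,95.604,-20.186,63.129,34.007],[-15.125,22.48,41.387,108.133,-17.898,55.833,36.497],[-5.948,25.877,34.774,128.216,-27.246,32.959,51.714],[-10.306,21.491,46.74,99.941,-16.91,65.961,43.709],[-62.312,27.361,49.622,114.246,-27.04,50.51,-94.828],[-51.957,40.377,36.643,116.949,-41.256,35.945,-83.965],[-22.968,-16.351,44.999,121.69,-16.517,30.959,-51.264],[-64.789,-17.616,87.104,125.102,-28.101,12.078,-33.252]])
P=np.array([[.2923,.5799,.2303],[.5632,-.0279,.3571],[.5951,-.0269,.2386],[.5952,-.0271,.2386],[.5118,-.0536,.3473],[.6064,-.1926,.2374],[.5223,-.1998,.2103],[.3954,-.2046,.0662],[.5131,-.2838,.2856],[.5021,.1826,.1561],[.5038,.1829,.009],[.5205,-.201,.4234],[.5903,-.2265,.3474]])
E=np.array([[-179.893,.006,153.255],[-179.978,-.038,92.487],[179.956,-.046,87.036],[-179.99,-.064,15.091],[-179.904,-.1,92.038],[-179.995,.034,92.349],[179.858,-.029,92.218],[179.912,.037,92.325],[-179.922,.028,92.266],[-179.961,.021,-6.744],[-179.907,-.107,-6.867],[-178.601,-44.572,1.908],[179.207,-50.244,2.324]])
def fk(v,q,sg):
    q=np.radians(q*sg); R=Ro.from_euler("z",v[0]); p=np.zeros(3)
    off=v[1:8]; L=v[8:12]; a=v[12:14]
    R=R*Ro.from_euler("z",q[0]+off[0]); p=p+R.apply([0,0,L[0]])
    R=R*Ro.from_euler("y",q[1]+off[1]); p=p+R.apply([0,0,L[1]]); R=R*Ro.from_euler("z",q[2]+off[2])
    p=p+R.apply([a[0],0,0]); R=R*Ro.from_euler("y",q[3]+off[3]); p=p+R.apply([a[1],0,0]); R=R*Ro.from_euler("z",q[4]+off[4]); p=p+R.apply([0,0,L[2]])
    R=R*Ro.from_euler("y",q[5]+off[5]); p=p+R.apply([v[14],0,L[3]]); R=R*Ro.from_euler("z",q[6]+off[6])
    return p,R
def res(v,sg):
    r=[]
    for q,p,e in zip(Q,P,E):
        x,R=fk(v,q,sg); r+=list((x-p)*10)+list((Ro.from_euler("xyz",e,degrees=True).inv()*R).as_rotvec())
    return np.r_[r,1e-3*v[:8]]
if __name__=="__main__":
    best=None
    for s in itertools.product([1,-1],repeat=4):
        sg=np.array([s[0],1,s[1],1,s[2],1,s[3]])
        for o7 in (0,np.pi/2,np.pi,-np.pi/2):
            v0=np.r_[np.zeros(7),o7,.3,.35,.35,.25,0,0,0]
            q=least_squares(res,v0,args=(sg,),max_nfev=15)
            if best is None or q.cost<best[0]: best=(q.cost,sg,q.x); print(q.cost,sg,o7)
    q=least_squares(res,best[2],args=(best[1],)); print(q.cost,best[1],q.x.round(4)); np.savez("fk.npz",v=q.x,sg=best[1])
    print(abs(q.fun[:-8]).reshape(-1,6).max(1).round(4))
E
python3 fk.py
```

```text
82.90077874421844 [1 1 1 1 1 1 1] 0
82.83522557016175 [1 1 1 1 1 1 1] 1.5707963267948966
75.12570316534728 [ 1  1  1  1  1  1 -1] 0
72.95650313743425 [ 1  1  1  1  1  1 -1] 3.141592653589793
72.89144458577772 [ 1  1  1  1  1  1 -1] -1.5707963267948966
66.69607967784509 [ 1  1  1  1 -1  1 -1] 0
61.74384841487425 [ 1  1 -1  1  1  1 -1] 1.5707963267948966
17.863753703769163 [-1  1  1  1  1  1  1] 0
15.392875393432277 [-1  1  1  1  1  1  1] -1.5707963267948966
3.0983615924099968 [-1  1  1  1  1  1 -1] 0
2.0629446323061615 [-1  1  1  1 -1  1 -1] 0
0.02697415289001733 [-1  1  1  1 -1  1 -1] 1.5707963267948966
0.026917717115162228 [-1  1 -1  1 -1  1 -1] 0
0.026917717085521216 [-1  1 -1  1 -1  1 -1] 1.5707963267948966
0.026917717085520494 [-1  1 -1  1 -1  1 -1] [-3.1000e-03 -7.0000e-04  2.6000e-03 -4.5200e-02 -5.0100e-02  4.2000e-03
  5.8800e-02  1.5363e+00  3.2350e-01  5.0140e-01  4.7520e-01  3.1510e-01
  1.7600e-02  1.6200e-02  1.4000e-03]
[0.0932 0.0199 0.0052 0.0475 0.0284 0.0376 0.0149 0.0544 0.0465 0.0244
 0.0265 0.0808 0.0755]
```

```bash
cat > ik.py <<'E'
from fk import *; from h import COL,AX,PSI,bot
z=np.load("fk.npz"); v,sg=z["v"],z["sg"]
lo=np.array([-144.91,-17.63,-89.93,15.96,-74.01,8.47,-167.45]);hi=np.array([144.91,115.5,88.59,139.68,254.01,105.57,167.45]); mid=(lo+hi)/2
rng=np.random.default_rng(0)
def pose(h,tilt,axis=AX):
    # tool tilted 'tilt' deg forward; bottle along AX, grasp point .038+.085 above lip
    t=np.radians(tilt); tx=np.array([np.cos(t)*np.cos(PSI),np.cos(t)*np.sin(PSI),np.sin(t)]); tz=np.array([np.sin(t)*np.cos(PSI),np.sin(t)*np.sin(PSI),-np.cos(t)])
    return COL+(h+.123)*AX+.017*tz, Ro.from_matrix(np.c_[tx,np.cross(tz,tx),tz])
def solve(p,R,n=30,flip=False):
    out=[]
    for Rr in ([R]+([R*Ro.from_euler("z",180,degrees=True)] if flip else [])):
        for k in range(n):
            q0=rng.uniform(lo,hi); q0[4]=rng.uniform(-74,90)
            f=lambda q:np.r_[(fk(v,q,sg)[0]-p)*50,(Rr.inv()*fk(v,q,sg)[1]).as_rotvec()*10,.002*(q-mid)/(hi-lo)]
            s=least_squares(f,q0,bounds=(lo,hi),max_nfev=60)
            if abs(s.fun[:6]).max()<.05: out.append((min(np.r_[s.x-lo,hi-s.x]),s.x.round(0)))
    out.sort(key=lambda o:-o[0]); return out
if __name__=="__main__":
    for tilt in (52,40,25,10):
        for h in (.1,0):
            o=solve(*pose(h,tilt)); print(tilt,h,len(o)); [print("  ",round(a,1),b) for a,b in o[:2]]
E
time python3 ik.py
```

```text
52 0.1 13
   4.9 [  94.   56.  -85.  124.  101.   18. -138.]
   3.4 [  93.   51.  -81.  124.  102.   12. -142.]
52 0 10
   8.4 [ 24.  27.  14. 131. 244.  39.  54.]
   8.3 [ 56.  27. -22. 131. 241.  26.  66.]
40 0.1 21
   12.0 [ 31.  18.  -3. 118. -61.  21.  -5.]
   11.1 [ 35.  18.  -7. 118. -60.  20.  -7.]
40 0 4
   6.3 [-26.  67.  82. 126. 247.  79.  14.]
   1.3 [  89.   44.  -70.  126.   81.   10. -124.]
25 0.1 20
   29.2 [ -3.  24.  35. 108. -44.  38. -29.]
   28.8 [ -2.  24.  34. 108. -43.  37. -30.]
25 0 22
   19.9 [  5.  25.  28. 118. -54.  29. -14.]
   18.5 [ 11.  24.  21. 118. -50.  27. -17.]
10 0.1 20
   42.0 [  2.  27.  27.  98. -22.  51. -50.]
   42.0 [ -0.  28.  30.  98. -24.  51. -49.]
10 0 22
   30.9 [  3.  28.  28. 109. -28.  40. -41.]
   30.9 [ 63.  33. -49. 109.  29.  40. -86.]
real	1m13.476s
user	1m12.527s
sys	0m0.481s
```

send_rows(steps=[{"ax": 0, "ay": -0.14, "az": 0, "x": 0, "y": 0, "z": 0, "claw": 0.8}, {"ax": 0, "ay": -0.14, "az": 0, "x": 0, "y": 0, "z": 0, "claw": 0.8}, {"ax": 0, "ay": -0.14, "az": 0, "x": 0, "y": 0, "z": 0, "claw": 0.8}, {"ax": 0, "ay": -0.14, "az": 0, "x": 0, "y": 0, "z": 0, "claw": 0.8}])

```text
t: 21.75
ee_pos: [0.5772, -0.2149, 0.3578]
eef_rot: [179.5, -30.1, 2.4]
contact_force: [1.4, 0.8, -3.4]
gripper_width: 0.0505
grip_force: 64.2
```

Run:
```python
from h import *
st(); goal([.53,-.227,.36],[180,0,2.3])
from ik import *
t=np.radians(-28); c,s=np.cos(t),np.sin(t)
for x,y in ((.504,.182),):
    tx=np.array([c,0,s]);tz=np.array([s,0,-c])
    o=solve(np.array([x,y,.026])+.017*tz,Ro.from_matrix(np.c_[tx,np.cross(tz,tx),tz]),12); print(o[:3])
```

```text
{'t': np.float64(21.75), 'joint_positions': array([-74.096, -17.617,  88.521, 112.95 ,  12.032,  38.99 , -76.256]), 'ee_pos': array([ 0.577, -0.215,  0.358]), 'eef_rot': array([179.527, -30.125,   2.42 ]), 'contact_force': array([ 1.404,  0.826, -3.367]), 'wrist_torque': array([ 0.075,  0.72 , -0.002]), 'gripper_width': np.float64(0.05), 'grip_force': np.float64(64.198)}
turn [ 0.0096 -0.6695 -0.0002] shift [-0.2382  0.0511 -0.0109] shift-in-old [-0.2007  0.0516 -0.1286]
[(np.float64(41.30064216246028), array([ -10.,   46.,  -10.,   96.,   -2.,   64., -107.])), (np.float64(41.09116925069689), array([ -14.,   46.,   -5.,   96.,   -6.,   64., -104.])), (np.float64(40.26747517473022), array([-21.,  46.,   5.,  96., -13.,  65., -99.]))]
```

send_rows(steps=[{"ax": 0, "ay": -0.13, "az": 0, "x": 0, "y": -0.1, "z": 0, "claw": 0.8}, {"ax": 0, "ay": -0.13, "az": 0, "x": 0, "y": -0.15, "z": 0, "claw": 0.8}, {"ax": 0, "ay": -0.13, "az": 0, "x": 0, "y": -0.15, "z": 0, "claw": 0.8}, {"ax": 0, "ay": -0.13, "az": 0, "x": 0, "y": -0.15, "z": 0, "claw": 0.8}, {"ax": 0, "ay": -0.13, "az": 0, "x": 0, "y": -0.15, "z": 0, "claw": 0.8}, {"ax": 0, "ay": 0, "az": 0, "x": 0, "y": -0.15, "z": 0, "claw": 0.8}, {"ax": 0, "ay": 0, "az": 0, "x": 0, "y": -0.15, "z": 0, "claw": 0.8}])

```text
t: 22.45
ee_pos: [0.514, -0.0, 0.3779]
eef_rot: [178.9, -3.7, 2.2]
contact_force: [0.5, 0.2, -2.1]
gripper_width: 0.0501
grip_force: 64.2
```

Run:
```python
from h import *
st(); goal([.504,.182,.06],[180,0,2.3])
```

```text
{'t': np.float64(22.45), 'joint_positions': array([-101.692,  -15.575,   87.966,  105.331,   18.201,   72.543,
       -106.278]), 'ee_pos': array([ 0.514, -0.   ,  0.378]), 'eef_rot': array([178.921,  -3.685,   2.187]), 'contact_force': array([ 0.507,  0.16 , -2.062]), 'wrist_torque': array([ 0.021,  0.019, -0.006]), 'gripper_width': np.float64(0.05), 'grip_force': np.float64(64.193)}
turn [ 0.0241 -0.0819 -0.0033] shift [-0.0134 -0.9115  1.5895] shift-in-old [-0.1173 -0.9411  1.5678]
```

send_rows(steps=[{"ax": 0, "ay": -0.08, "az": 0, "x": -0.04, "y": -0.15, "z": 0.05, "claw": 0.8}, {"ax": 0.02, "ay": 0, "az": 0, "x": -0.04, "y": -0.15, "z": 0.1, "claw": 0.8}, {"ax": 0, "ay": 0, "az": 0, "x": -0.04, "y": -0.15, "z": 0.1, "claw": 0.8}, {"ax": 0, "ay": 0, "az": 0, "x": 0, "y": -0.15, "z": 0.12, "claw": 0.8}, {"ax": 0, "ay": 0, "az": 0, "x": 0, "y": -0.15, "z": 0.15, "claw": 0.8}, {"ax": 0, "ay": 0, "az": 0, "x": 0, "y": -0.15, "z": 0.15, "claw": 0.8}, {"ax": 0, "ay": 0, "az": 0, "x": 0, "y": 0, "z": 0.2, "claw": 0.8}, {"ax": 0, "ay": 0, "az": 0, "x": 0, "y": 0, "z": 0.2, "claw": 0.8}, {"ax": 0, "ay": 0, "az": 0, "x": 0, "y": 0, "z": 0.2, "claw": 0.8}, {"ax": 0, "ay": 0, "az": 0, "x": 0, "y": 0, "z": 0.15, "claw": 0.8}, {"ax": 0, "ay": 0, "az": 0, "x": 0, "y": 0, "z": 0, "claw": 0.8}])

```text
t: 23.55
ee_pos: [0.3769, 0.1416, 0.18]
eef_rot: [-178.6, -5.1, 2.2]
contact_force: [1.1, 0.6, -2.5]
gripper_width: 0.0503
grip_force: 64.1
```

Run:
```python
from h import *
st(); goal([.485,.182,.010],[180,0,2.3])
```

```text
{'t': np.float64(23.55), 'joint_positions': array([-119.215,  -17.602,   88.506,  133.824,   27.266,   44.603,
       -136.97 ]), 'ee_pos': array([0.377, 0.142, 0.18 ]), 'eef_rot': array([-178.645,   -5.094,    2.213]), 'contact_force': array([ 1.065,  0.639, -2.495]), 'wrist_torque': array([-0.026,  0.103, -0.012]), 'gripper_width': np.float64(0.05), 'grip_force': np.float64(64.13)}
turn [-0.03   -0.1132 -0.0006] shift [ 0.5484 -0.1803  0.8498] shift-in-old [ 0.4705 -0.16    0.8992]
```

```bash
cat > sim.py <<'E'
from ik import *
def jac(q):
    p0,R0=fk(v,q,sg); J=np.zeros((6,7))
    for k in range(7):
        d=q.copy(); d[k]+=.01; p,R=fk(v,d,sg); J[:3,k]=(p-p0)/np.radians(.01); J[3:,k]=(R*R0.inv()).as_rotvec()/np.radians(.01)
    return p0,R0,J
def run(q,p1,e1,n):
    q=np.array(q,float); p0,R0=fk(v,q,sg); R1=Ro.from_euler("xyz",e1,degrees=True); rv=(R1*R0.inv()).as_rotvec()
    for k in range(1,n+1):
        pt=p0+(np.array(p1)-p0)*k/n; Rt=Ro.from_rotvec(rv*k/n)*R0
        for _ in range(6):
            p,R,J=jac(q); act=np.ones(7,bool)
            e=np.r_[pt-p,(Rt*R.inv()).as_rotvec()]
            for __ in range(3):
                Ja=J*act; dq=np.degrees(Ja.T@np.linalg.solve(Ja@Ja.T+1e-4*np.eye(6),e)); bad=((q+dq<lo)|(q+dq>hi))&act
                if not bad.any(): break
                act&=~bad
            q=np.clip(q+np.clip(dq*act,-5,5),lo+.02,hi-.02)
    p,R=fk(v,q,sg); print(q.round(0),"err",np.linalg.norm(p-p1).round(3),np.degrees((Ro.from_euler("xyz",e1,degrees=True).inv()*R).magnitude()).round(1)); return q
E
python3 - <<'E'
from sim import *
# replay of the entry as a check
q=[-51.957,40.377,36.643,116.949,-41.256,35.945,-83.965]
q=run(q,[.5023,.1819,.4279],[180,0,2.3],14); q=run(q,[.5205,-.201,.4234],[180,-52,2.3],14)
print("--")
q0=[-119.215,-17.602,88.506,133.824,27.266,44.603,-136.97]
for way in ([([.35,.45,.3],[180,0,60])],[([.3,.55,.25],[180,0,90])],[([.45,.5,.25],[180,0,60])],[([.6,.4,.25],[180,0,40])],[([.45,.18,.18],[180,0,60]),([.3,.55,.25],[180,0,90])]):
    q=q0
    for p,e in way: q=run(q,p,e,20)
    q=run(q,[.48,.2,.1],[180,28,2.3],25); q=run(q,[.48,.2,.35],[180,28,2.3],10); p,R=pose(.1,24); q=run(q,p+[0,0,.15],R.as_euler("xyz",degrees=True),25);q=run(q,p,R.as_euler("xyz",degrees=True),10); p,R=pose(0,24);q=run(q,p,R.as_euler("xyz",degrees=True),10); print()
E
```

```text
[ -73.   10.   57.   95.   -8.   80. -102.] err 0.0 0.0
[-14. -18.  40. 128. -34.  24. -32.] err 0.0 0.0
--
[-137.   -5.   88.  113.    3.   65.  -79.] err 0.132 2.3
[-137.  -12.   88.  125.   -2.   71. -136.] err 0.323 5.8
[-134.  -12.   88.  104.   -3.   94. -134.] err 0.218 3.9
[-76. -18.  88. 107.  13.  49. -77.] err 0.082 1.1
[-74. -18.  88. 120.  15.  35. -79.] err 0.147 1.6
[-69. -18.  88. 129.  14.  28. -76.] err 0.153 1.4

[-134.   -4.   89.  117.    1.   60.  -45.] err 0.247 4.3
[-134.  -13.   89.  125.   -2.   72. -134.] err 0.312 5.6
[-132.  -13.   89.  105.   -2.   94. -132.] err 0.205 3.7
[-75. -17.  86. 107.  12.  49. -77.] err 0.086 1.2
[-72. -17.  86. 121.  14.  35. -78.] err 0.151 1.6
[-67. -17.  86. 130.  14.  28. -75.] err 0.156 1.4

[-131.  -18.   89.  116.   16.   60.  -77.] err 0.267 4.7
[-130.  -18.   89.  123.    4.   74. -132.] err 0.283 5.0
[-127.  -18.   89.  104.    3.   95. -128.] err 0.166 3.0
[-77. -18.  88. 107.  13.  49. -77.] err 0.081 1.1
[-74. -18.  88. 120.  15.  35. -79.] err 0.147 1.6
[-69. -18.  88. 129.  15.  28. -76.] err 0.152 1.4

[-125.  -18.   89.  112.   17.   63.  -91.] err 0.264 4.5
[-124.  -18.   89.  124.    5.   75. -128.] err 0.273 4.8
[-124.  -18.   89.  105.    4.   95. -125.] err 0.162 2.9
[-77. -18.  88. 107.  13.  49. -77.] err 0.081 1.1
[-74. -18.  88. 120.  15.  35. -79.] err 0.146 1.6
[-69. -18.  88. 129.  15.  28. -76.] err 0.152 1.4

[-121.  -18.   89.  125.   21.   54.  -73.] err 0.08 1.1
[-135.   -3.   89.  116.    1.   61.  -49.] err 0.241 4.2
[-135.  -11.   89.  125.   -3.   71. -134.] err 0.318 5.7
[-133.  -16.   89.  103.    1.   95. -134.] err 0.192 3.5
[-76. -17.  88. 107.  12.  49. -77.] err 0.082 1.1
[-74. -17.  88. 120.  13.  35. -78.] err 0.147 1.6
[-69. -17.  88. 129.  13.  27. -74.] err 0.152 1.4
```

```bash
cat > srch.py <<'E'
from sim import *
import io,contextlib,sys
q0=np.array([-119.215,-17.602,88.506,133.824,27.266,44.603,-136.97]); R=np.random.default_rng(int(sys.argv[1])); out=[]
for k in range(45):
    az=np.radians(R.uniform(-80,60)); r=R.uniform(.5,.75); z=R.uniform(.3,.6); yaw=R.uniform(0,150); tilt=R.uniform(-50,10)
    p=[r*np.cos(az),r*np.sin(az),z]; e=[180,tilt,yaw]
    with contextlib.redirect_stdout(io.StringIO()): q=run(q0,p,e,22)
    err=np.linalg.norm(fk(v,q,sg)[0]-p); out.append((q[2]-q[1],err,np.round(p,2),np.round(e),q.round(0)))
out.sort(key=lambda o:o[0]); [print(o) for o in out[:4]]
E
for i in 1 2 3 4; do timeout 400 python3 srch.py $i & done; wait
```

```text
(np.float64(-14.559804843168738), np.float64(0.1678601653477407), array([ 0.32, -0.53,  0.57]), array([180., -15.,  63.]), array([ 73.,  16.,   2.,  65.,  -4., 105.,  27.]))
(np.float64(11.677759005653197), np.float64(0.04585375008440206), array([0.34, 0.38, 0.46]), array([180., -46.,  69.]), array([-28., -18.,  -6., 125., -31.,  40., -41.]))
(np.float64(28.865821337541593), np.float64(2.9078095379176467e-13), array([ 0.16, -0.65,  0.58]), array([180.,   3., 124.]), array([ 43.,  28.,  57.,  58., -27., 102., 123.]))
(np.float64(31.75456186515092), np.float64(1.355199909595506e-15), array([ 0.22, -0.58,  0.36]), array([180., -20.,  20.]), array([ 33.,  31.,  63.,  89., -45.,  88.,  29.]))
(np.float64(1.8710185493346287), np.float64(0.30644222826958595), array([ 0.16, -0.55,  0.58]), array([180., -49., 118.]), array([ 40.,  25.,  27.,  96.,  -2., 104.,  99.]))
(np.float64(6.776635111447682), np.float64(0.19972973750502104), array([ 0.21, -0.45,  0.57]), array([180., -38., 101.]), array([ 42.,  14.,  21.,  94., -13., 104.,  75.]))
(np.float64(12.854849580392742), np.float64(2.5235687700
[... 1005 characters left out ...]
loat64(-12.841072907216596), np.float64(0.14484725539507706), array([ 0.24, -0.69,  0.51]), array([180., -11.,  49.]), array([ 72.,  30.,  17.,  51., -11., 105.,  30.]))
(np.float64(39.8745257106683), np.float64(9.782767523789614e-15), array([ 0.2 , -0.56,  0.44]), array([180., -10.,  17.]), array([ 27.,  21.,  61.,  85., -28.,  88.,  15.]))
(np.float64(42.455537533772116), np.float64(1.5553031891404223e-15), array([ 0.21, -0.49,  0.51]), array([180.,  -5.,  48.]), array([ 22.,  10.,  53.,  84., -12.,  92.,  33.]))
(np.float64(47.19188760185271), np.float64(2.1341131957998234e-15), array([0.39, 0.49, 0.59]), array([180., -14.,  12.]), array([-106.,   19.,   67.,   70.,  -12.,   89., -121.]))
```

```bash
cat > t1.py <<'E'
from sim import *
q0=np.array([-119.215,-17.602,88.506,133.824,27.266,44.603,-136.97])
def tail(q):
    print("tail"); q=run(q,[.45,-.3,.45],[180,0,2.3],10); q=run(q,[.48,.2,.35],[180,0,2.3],12); q=run(q,[.48,.2,.012],[180,0,2.3],9); q=run(q,[.472,.2,.015],[180,28,2.3],6); q=run(q,[.472,.2,.40],[180,28,2.3],10)
    q=run(q,[.472,-.24,.40],[180,0,2.3],12);p,R=pose(.1,24); e=R.as_euler("xyz",degrees=True); q=run(q,p+[0,0,.15],e,8);q=run(q,p,e,6); p,R=pose(0,24);q=run(q,p,e,6)
q=run(q0,[.42,.14,.40],[180,0,10],8); q=run(q,[.45,-.25,.42],[180,-15,20],10); q=run(q,[.25,-.58,.40],[180,-20,20],10); tail(q)
print("==")
q=run(q0,[.42,.0,.45],[180,-10,2.3],8); q=run(q,[.35,-.4,.45],[180,-20,2.3],12); q=run(q,[.22,-.6,.36],[180,-20,2.3],8); tail(q)
E
python3 t1.py
```

```text
[-102.  -17.   67.  108.   16.   78. -118.] err 0.0 0.0
[-55. -18.  74. 105.   7.  68. -51.] err 0.0 0.0
[-29. -18.  88. 100.  -1.  74. -10.] err 0.123 2.2
tail
[-27.  15.  71.  92. -14.  84. -43.] err 0.0 0.0
[ -70.   10.   50.  104.   -8.   70. -105.] err 0.0 0.0
[-52.  38.  33. 119. -36.  34. -82.] err 0.0 0.0
[-42.  49.  30.  99. -30.  69. -85.] err 0.0 0.0
[-48.  25.  38.  84. -18. 105. -97.] err 0.0 0.0
[-24.   9.  54.  98.  -8.  76. -55.] err 0.0 0.0
[-14.  17.  48.  98. -33.  53. -42.] err 0.0 0.0
[ -7.  26.  41. 108. -46.  40. -28.] err 0.0 0.0
[ -1.  27.  35. 118. -56.  32. -13.] err 0.0 0.0
==
[ -39.  -17.   28.  112.   10.   73. -100.] err 0.0 0.0
[  1.  -3.  53. 102. -15.  69. -29.] err 0.0 0.0
[ 36.  27.  57.  91. -43.  79.  11.] err 0.0 0.0
tail
[-19.  11.  59.  92.  -9.  83. -47.] err 0.0 0.0
[ -55.    7.   33.  104.   -4.   70. -108.] err 0.0 0.0
[-44.  35.  23. 119. -25.  31. -91.] err 0.0 0.0
[-35.  47.  19.  99. -23.  67. -91.] err 0.0 0.0
[ -39.   22.   25.   84.  -14.  104. -101.] err 0.0 0.0
[-14.   8.  42.  98.  -5.  76. -58.] err 0.0 0.0
[ -7.  15.  39.  98. -28.  52. -45.] err 0.0 0.0
[ -1.  24.  33. 108. -41.  38. -32.] err 0.0 0.0
[  6.  25.  27. 118. -51.  29. -17.] err 0.0 0.0
```

send_rows(steps=[{"ax": 0, "ay": 0, "az": 0, "x": 0.02, "y": 0.08, "z": -0.15, "claw": 0.8}, {"ax": 0, "ay": 0, "az": 0, "x": 0.02, "y": 0.08, "z": -0.15, "claw": 0.8}, {"ax": 0, "ay": 0, "az": 0, "x": 0.02, "y": 0.08, "z": -0.15, "claw": 0.8}, {"ax": 0, "ay": 0, "az": 0, "x": 0.02, "y": 0.08, "z": -0.15, "claw": 0.8}, {"ax": 0, "ay": 0, "az": 0, "x": 0.02, "y": 0.08, "z": -0.15, "claw": 0.8}, {"ax": 0, "ay": 0, "az": 0, "x": 0.02, "y": 0.08, "z": -0.15, "claw": 0.8}, {"ax": 0, "ay": 0, "az": 0, "x": 0.02, "y": 0.08, "z": -0.15, "claw": 0.8}, {"ax": 0, "ay": 0, "az": 0, "x": 0.02, "y": 0.08, "z": -0.15, "claw": 0.8}, {"ax": 0, "ay": 0, "az": 0, "x": 0.02, "y": 0.08, "z": -0.1, "claw": 0.8}, {"ax": 0, "ay": 0, "az": 0, "x": 0, "y": 0, "z": 0, "claw": 0.8}])

```text
t: 24.55
ee_pos: [0.3997, -0.0046, 0.4335]
eef_rot: [-178.5, -5.6, 1.8]
contact_force: [0.6, 0.9, -2.4]
gripper_width: 0.0503
grip_force: 64.2
```

Run:
```python
from h import *
s=st(); goal([.35,-.4,.45],[180,-20,2.3])
from sim import *
q=run(s["joint_positions"],[.35,-.4,.45],[180,-20,2.3],12); q=run(q,[.22,-.6,.36],[180,-20,2.3],8)
```

```text
{'t': np.float64(24.55), 'joint_positions': array([ -46.225,  -17.066,   33.652,  111.477,    9.2  ,   77.13 ,
       -102.996]), 'ee_pos': array([ 0.4  , -0.005,  0.433]), 'eef_rot': array([-178.462,   -5.622,    1.808]), 'contact_force': array([ 0.587,  0.873, -2.438]), 'wrist_torque': array([-0.089,  0.098, -0.003]), 'gripper_width': np.float64(0.05), 'grip_force': np.float64(64.176)}
turn [-0.0316  0.3194 -0.015 ] shift [-0.2797  1.9655 -0.1897] shift-in-old [-0.3012  1.9645 -0.1655]
[ -6.  -4.  60. 102. -14.  69. -30.] err 0.0 0.0
[ 33.  28.  61.  91. -45.  80.  13.] err 0.0 0.0
```

```bash
cat > t2.py <<'E'
from sim import *
def tail(q):
    q=run(q,[.48,.2,.35],[180,0,2.3],12); q=run(q,[.48,.2,.012],[180,0,2.3],9); q=run(q,[.472,.2,.015],[180,28,2.3],6); q=run(q,[.472,.2,.40],[180,28,2.3],10)
    q=run(q,[.472,-.24,.40],[180,0,2.3],12);p,R=pose(.1,24); e=R.as_euler("xyz",degrees=True); q=run(q,p+[0,0,.15],e,8);q=run(q,p,e,6); p,R=pose(0,24);q=run(q,p,e,6)
q0=bot.observe()["joint_positions"]
print("direct"); tail(q0)
print("out"); tail(run(q0,[.58,0.,.42],[180,0,2.3],6))
print("out2"); tail(run(run(q0,[.58,0.,.42],[180,0,2.3],6),[.58,-.3,.42],[180,0,2.3],8))
E
python3 t2.py
```

```text
direct
[ -52.    7.   30.  104.   -4.   70. -109.] err 0.0 0.0
[-42.  34.  21. 119. -23.  31. -93.] err 0.0 0.0
[-33.  46.  17.  99. -22.  66. -92.] err 0.0 0.0
[ -37.   22.   22.   84.  -14.  103. -102.] err 0.0 0.0
[-12.   7.  40.  98.  -5.  76. -58.] err 0.0 0.0
[ -6.  15.  37.  98. -27.  52. -46.] err 0.0 0.0
[  0.  23.  31. 108. -40.  37. -33.] err 0.0 0.0
[  7.  24.  25. 118. -50.  29. -18.] err 0.0 0.0
out
[-40.  15.  46.  89. -11.  80. -80.] err 0.0 0.0
[ -60.    8.   39.  104.   -5.   70. -107.] err 0.0 0.0
[-47.  36.  26. 119. -29.  32. -88.] err 0.0 0.0
[-37.  47.  23.  99. -26.  68. -89.] err 0.0 0.0
[-42.  23.  30.  84. -16. 104. -99.] err 0.0 0.0
[-18.   8.  47.  98.  -6.  76. -57.] err 0.0 0.0
[-10.  16.  42.  98. -30.  52. -44.] err 0.0 0.0
[ -4.  24.  36. 108. -43.  39. -31.] err 0.0 0.0
[  3.  25.  30. 118. -53.  30. -15.] err 0.0 0.0
out2
[-40.  15.  46.  89. -11.  80. -80.] err 0.0 0.0
[ -8.  26.  49.  78. -20.  84. -48.] err 0.0 0.0
[ -59.    8.   37.  104.   -5.   70. -107.] err 0.0 0.0
[-46.  35.  25. 119. -28.  32. -89.] err 0.0 0.0
[-37.  47.  22.  99. -25.  67. -89.] err 0.0 0.0
[ -41.   23.   28.   84.  -15.  104. -100.] err 0.0 0.0
[-17.   8.  46.  98.  -6.  76. -57.] err 0.0 0.0
[ -9.  16.  41.  98. -29.  52. -45.] err 0.0 0.0
[ -3.  24.  35. 108. -43.  38. -31.] err 0.0 0.0
[  4.  25.  29. 118. -53.  30. -16.] err 0.0 0.0
```

send_rows(steps=[{"ax": -0.034, "ay": -0.06, "az": -0.01, "x": 0, "y": 0, "z": 0, "claw": 0.8}, {"ax": 0, "ay": -0.065, "az": 0, "x": 0.08, "y": -0.1, "z": 0, "claw": 0.8}, {"ax": 0, "ay": 0, "az": 0, "x": 0.08, "y": -0.15, "z": 0.05, "claw": 0.8}, {"ax": 0, "ay": 0, "az": 0, "x": 0.08, "y": -0.15, "z": 0.1, "claw": 0.8}, {"ax": 0, "ay": 0, "az": 0, "x": 0.08, "y": -0.15, "z": 0.1, "claw": 0.8}, {"ax": 0, "ay": 0, "az": 0, "x": 0.06, "y": -0.15, "z": 0.1, "claw": 0.8}, {"ax": 0, "ay": 0, "az": 0, "x": 0.06, "y": -0.15, "z": 0.15, "claw": 0.8}, {"ax": 0, "ay": 0, "az": 0, "x": 0, "y": -0.15, "z": 0.15, "claw": 0.8}, {"ax": 0, "ay": 0, "az": 0, "x": 0, "y": 0, "z": 0.2, "claw": 0.8}, {"ax": 0, "ay": 0, "az": 0, "x": 0, "y": 0, "z": 0.2, "claw": 0.8}, {"ax": 0, "ay": 0, "az": 0, "x": 0, "y": 0, "z": 0.2, "claw": 0.8}, {"ax": 0, "ay": 0, "az": 0, "x": 0, "y": 0, "z": 0.2, "claw": 0.8}, {"ax": 0, "ay": 0, "az": 0, "x": 0, "y": 0, "z": 0.2, "claw": 0.8}, {"ax": 0, "ay": 0, "az": 0, "x": 0, "y": 0, "z": 0.2, "claw": 0.8}, {"ax": 0, "ay": 0, "az": 0, "x": 0, "y": 0, "z": 0, "claw": 0.8}, {"ax": 0, "ay": 0, "az": 0, "x": 0, "y": 0, "z": 0, "claw": 0.8}])

```text
t: 26.15
ee_pos: [0.4723, 0.2023, 0.0593]
eef_rot: [179.9, 0.5, 2.7]
contact_force: [-0.5, -0.7, -1.5]
gripper_width: 0.0502
grip_force: 64.1
```

Run:
```python
from h import *
s=st(); goal([.48,.19,.011],[180,0,2.3])
p,d=optics.grab_frame("side"); cv2.imwrite("s8.png",p); hsv=cv2.cvtColor(p,cv2.COLOR_BGR2HSV)
# bottle lowest/axis check in the side view: depth points of olive pixels near the gripper
i=optics.camera_info("side"); m=cv2.inRange(hsv,(24,110,30),(40,255,190)); ys,xs=np.nonzero(m); sel=(xs<300)&(ys>80)
P=np.array([dep("side",(x,y),d) for x,y in zip(xs[sel],ys[sel])]); k=(abs(P[:,1]-s["ee_pos"][1])<.06)&(P[:,0]<.6); P=P[k]; print(len(P))
for a in np.arange(.33,.57,.02):
    w=P[abs(P[:,0]-a)<.01]
    if len(w)>5: print(round(a,2),len(w),np.percentile(w[:,2],[3,97]).round(4),np.median(w[:,1]).round(3))
```

```text
{'t': np.float64(26.15), 'joint_positions': array([-46.49 ,  30.182,  24.426, 118.395, -20.892,  36.054, -95.055]), 'ee_pos': array([0.472, 0.202, 0.059]), 'eef_rot': array([179.916,   0.513,   2.741]), 'contact_force': array([-0.549, -0.681, -1.512]), 'wrist_torque': array([ 0.037, -0.082, -0.031]), 'gripper_width': np.float64(0.05), 'grip_force': np.float64(64.135)}
turn [0.0019 0.0114 0.0098] shift [0.0362 0.0628 0.2413] shift-in-old [0.0378 0.0627 0.2411]
718
0.35 29 [0.0716 0.0927] 0.184
0.37 63 [0.0716 0.0909] 0.187
0.39 64 [0.0715 0.0916] 0.186
0.41 105 [0.0662 0.1011] 0.182
0.43 127 [0.0623 0.1039] 0.179
0.45 128 [0.0633 0.1034] 0.18
0.47 17 [0.0762 0.1186] 0.175
0.49 77 [0.062  0.1032] 0.181
0.51 105 [0.0634 0.1031] 0.183
```

send_rows(steps=[{"ax": 0, "ay": 0.012, "az": 0.01, "x": 0, "y": 0, "z": 0.1, "claw": 0.8}, {"ax": 0, "ay": 0, "az": 0, "x": 0, "y": 0, "z": 0.1, "claw": 0.8}, {"ax": 0, "ay": 0, "az": 0, "x": 0, "y": 0, "z": 0.045, "claw": 0.8}, {"ax": 0, "ay": 0, "az": 0, "x": 0, "y": 0, "z": 0, "claw": 0.8}, {"ax": 0, "ay": 0, "az": 0, "x": 0, "y": 0, "z": 0, "claw": -0.5}, {"ax": 0, "ay": 0, "az": 0, "x": 0, "y": 0, "z": 0, "claw": -0.6}, {"ax": 0, "ay": 0, "az": 0, "x": 0, "y": 0, "z": 0, "claw": -0.6}, {"ax": 0, "ay": 0, "az": 0, "x": 0, "y": 0, "z": 0, "claw": -0.6}])

```text
t: 27.0
ee_pos: [0.4729, 0.202, 0.0111]
eef_rot: [-180.0, -0.2, 2.2]
contact_force: [-0.6, 0.2, -0.2]
gripper_width: 0.0684
grip_force: 0.0
```

Run:
```python
from h import *
s=st()
i=optics.camera_info("wrist"); p,d=optics.grab_frame("wrist"); cv2.imwrite("w7.png",p)
p,d=optics.grab_frame("top"); hsv=cv2.cvtColor(p,cv2.COLOR_BGR2HSV); cv2.imwrite("top7.png",p)
m=cv2.inRange(hsv,(22,68,20),(45,255,150)); ys,xs=np.nonzero(m)
P=np.array([onz("top",(x,y),.026)[:2] for x,y in zip(xs,ys)]); k=(P[:,0]>.3)&(P[:,0]<.58)&(abs(P[:,1]-.2)<.04); P=P[k]; print(len(P),P.min(0),P.max(0))
for a in np.arange(.34,.56,.02):
    w=P[abs(P[:,0]-a)<.01]
    if len(w)>3: print(round(a,2),len(w),w[:,1].min().round(3),w[:,1].max().round(3))
x=s["ee_pos"]+[0,0,.017]; t=x+.017*np.array([np.sin(np.radians(-28)),0,-np.cos(np.radians(28))]); goal(t,[180,28,2.3])
```

```text
{'t': np.float64(27.0), 'joint_positions': array([-43.887,  34.953,  21.144, 119.197, -24.506,  29.818, -92.513]), 'ee_pos': array([0.473, 0.202, 0.011]), 'eef_rot': array([-179.958,   -0.152,    2.24 ]), 'contact_force': array([-0.562,  0.211, -0.152]), 'wrist_torque': array([-0.07 ,  0.029, -0.012]), 'gripper_width': np.float64(0.068), 'grip_force': np.float64(0.0)}Traceback (most recent call last):
  File "<stdin>", line 6, in <module>
  File "h.py", line 8, in onz
    o,d=ray(n,uv); return o+d*(z-o[2])/d[2]
        ~~~^^^^^^
  File "h.py", line 6, in ray
    i=optics.camera_info(n); d=np.linalg.inv(i["intrinsics"])@[uv[0],uv[1],1.]; return -i["R"].T@i["t"], i["R"].T@d
ValueError: time passes only in moves, steps and waits
```

send_rows(steps=[{"ax": 0, "ay": 0, "az": 0, "x": -0.04, "y": 0, "z": -0.005, "claw": -0.6}, {"ax": 0, "ay": -0.125, "az": 0, "x": 0, "y": 0, "z": 0, "claw": -0.6}, {"ax": 0, "ay": -0.125, "az": 0, "x": 0, "y": 0, "z": 0, "claw": -0.6}, {"ax": 0, "ay": -0.125, "az": 0, "x": 0, "y": 0, "z": 0, "claw": -0.6}, {"ax": 0, "ay": -0.125, "az": 0, "x": 0, "y": 0, "z": 0, "claw": -0.6}, {"ax": 0, "ay": -0.125, "az": 0, "x": 0, "y": 0, "z": 0, "claw": -0.6}, {"ax": 0, "ay": 0, "az": 0, "x": 0, "y": 0, "z": 0, "claw": -0.6}, {"ax": 0, "ay": 0, "az": 0, "x": 0, "y": 0, "z": 0, "claw": -0.6}])

```text
t: 27.9
ee_pos: [0.4637, 0.2011, 0.0108]
eef_rot: [180.0, 28.0, 2.2]
contact_force: [-0.1, -0.1, 0.2]
gripper_width: 0.0683
grip_force: 0.0
```

Run:
```python
from h import *
s=st()
I={n:optics.camera_info(n) for n in("top","side")}; optics.camera_info=lambda n:I[n]
p,d=optics.grab_frame("side"); hsv=cv2.cvtColor(p,cv2.COLOR_BGR2HSV); cv2.imwrite("s9.png",p)
m=cv2.inRange(hsv,(24,110,30),(40,255,190)); ys,xs=np.nonzero(m); sel=(xs<300)&(ys>80)
P=np.array([dep("side",(x,y),d) for x,y in zip(xs[sel],ys[sel])]); P=P[(abs(P[:,1]-s["ee_pos"][1])<.06)&(P[:,0]<.6)]; print(len(P),P.min(0),P.max(0))
for a in np.arange(.33,.57,.03):
    w=P[abs(P[:,0]-a)<.01]
    if len(w)>5: print(round(a,2),len(w),np.percentile(w[:,2],[3,97]).round(4),np.percentile(w[:,1],[3,97]).round(3))
```

```text
{'t': np.float64(27.9), 'joint_positions': array([-35.363,  46.614,  19.028, 100.28 , -23.636,  65.027, -90.648]), 'ee_pos': array([0.464, 0.201, 0.011]), 'eef_rot': array([179.964,  28.026,   2.204]), 'contact_force': array([-0.133, -0.12 ,  0.177]), 'wrist_torque': array([ 0.093, -0.468, -0.019]), 'gripper_width': np.float64(0.068), 'grip_force': np.float64(0.0)}
594 [0.3509 0.1672 0.0101] [0.5185 0.213  0.0709]
0.36 54 [0.02   0.0411] [0.181 0.195]
0.39 57 [0.0228 0.0413] [0.182 0.197]
0.42 109 [0.0137 0.0522] [0.173 0.2  ]
0.45 111 [0.0128 0.054 ] [0.173 0.201]
0.48 29 [0.0371 0.0578] [0.178 0.209]
0.51 51 [0.0126 0.0419] [0.175 0.184]
```

send_rows(steps=[{"ax": 0, "ay": 0, "az": 0, "x": 0, "y": 0, "z": 0, "claw": 0}, {"ax": 0, "ay": 0, "az": 0, "x": 0, "y": 0, "z": 0, "claw": 0.8}, {"ax": 0, "ay": 0, "az": 0, "x": 0, "y": 0, "z": 0, "claw": 0.8}, {"ax": 0, "ay": 0, "az": 0, "x": 0, "y": 0, "z": 0, "claw": 0.8}, {"ax": 0, "ay": 0, "az": 0, "x": 0, "y": 0, "z": 0, "claw": 0.8}], force=60)

```text
t: 28.45
ee_pos: [0.4641, 0.2018, 0.0123]
eef_rot: [-179.9, 28.1, 2.3]
contact_force: [-0.6, -0.1, 7.0]
gripper_width: 0.0502
grip_force: 62.8
```

Run:
```python
from h import *
s=st(); R=RT(s["eef_rot"])
o=np.array([.435,s["ee_pos"][1]-.029*0.04,.026]); o[1]=s["ee_pos"][1]-(s["ee_pos"][0]-.435)*np.tan(np.radians(2.2))
rel=R.inv().apply(o-s["ee_pos"]); ax=R.inv().apply([np.cos(np.radians(2.2)),np.sin(np.radians(2.2)),0]); print("bottle origin in tool",rel,"axis",ax)
np.savez("grasp.npz",rel=rel,R=R.as_matrix())
```

```text
{'t': np.float64(28.45), 'joint_positions': array([-35.373,  46.535,  19.032, 100.18 , -23.648,  65.223, -90.637]), 'ee_pos': array([0.464, 0.202, 0.012]), 'eef_rot': array([-179.941,   28.061,    2.281]), 'contact_force': array([-0.644, -0.141,  7.038]), 'wrist_torque': array([ 0.041,  0.291, -0.056]), 'gripper_width': np.float64(0.05), 'grip_force': np.float64(62.809)}
bottle origin in tool [-0.0322 -0.      0.0016] axis [ 0.8824  0.0009 -0.4704]
```

send_rows(steps=[{"ax": 0, "ay": 0, "az": 0, "x": -0.047, "y": 0, "z": -0.088, "claw": 0.8}, {"ax": 0, "ay": 0, "az": 0, "x": -0.094, "y": 0, "z": -0.177, "claw": 0.8}, {"ax": 0, "ay": 0, "az": 0, "x": -0.094, "y": 0, "z": -0.177, "claw": 0.8}, {"ax": 0, "ay": 0, "az": 0, "x": -0.094, "y": 0, "z": -0.177, "claw": 0.8}, {"ax": 0, "ay": 0, "az": 0, "x": -0.094, "y": 0, "z": -0.177, "claw": 0.8}, {"ax": 0, "ay": 0.125, "az": 0, "x": 0, "y": 0, "z": -0.1, "claw": 0.8}, {"ax": 0, "ay": 0.125, "az": 0, "x": 0, "y": 0, "z": -0.15, "claw": 0.8}, {"ax": 0, "ay": 0.125, "az": 0, "x": 0, "y": 0, "z": -0.2, "claw": 0.8}, {"ax": 0, "ay": 0.125, "az": 0, "x": 0, "y": 0, "z": -0.2, "claw": 0.8}, {"ax": 0, "ay": 0.125, "az": 0, "x": 0, "y": 0.05, "z": -0.2, "claw": 0.8}, {"ax": 0, "ay": 0, "az": 0, "x": 0, "y": 0.15, "z": -0.1, "claw": 0.8}, {"ax": 0, "ay": 0, "az": 0, "x": 0, "y": 0.2, "z": 0, "claw": 0.8}, {"ax": 0, "ay": 0, "az": 0, "x": 0, "y": 0.2, "z": 0, "claw": 0.8}, {"ax": 0, "ay": 0, "az": 0, "x": 0, "y": 0.2, "z": 0, "claw": 0.8}, {"ax": 0, "ay": 0, "az": 0, "x": 0, "y": 0.2, "z": 0, "claw": 0.8}])

```text
t: 29.95
ee_pos: [0.5155, 0.0018, 0.3739]
eef_rot: [-180.0, -0.1, 2.3]
contact_force: [-0.2, 0.0, -2.2]
gripper_width: 0.05
grip_force: 62.9
```

```bash
cat >> h.py <<'E'
_g=np.load("grasp.npz"); PL=np.array([180,28.06-52,2.35])
def place(h): return COL+(h+.085)*AX-RT(PL).apply(_g["rel"])
E
python3 - <<'E'
from h import *
s=st(); print(place(.1)); goal(place(.1)+[0,0,.15],PL)
E
```

```text
{'t': np.float64(29.95), 'joint_positions': array([-35.366,   6.239,  34.84 , 101.722,  -3.761,  73.117, -87.332]), 'ee_pos': array([0.516, 0.002, 0.374]), 'eef_rot': array([-179.963,   -0.069,    2.265]), 'contact_force': array([-0.225,  0.049, -2.175]), 'wrist_torque': array([-0.002, -0.045, -0.005]), 'gripper_width': np.float64(0.05), 'grip_force': np.float64(62.943)}
[ 0.6318 -0.2567  0.2123]
turn [-0.0004  0.5305 -0.002 ] shift [0.459  1.3151 0.2675] shift-in-old [0.53   1.3143 0.058 ]
```

send_rows(steps=[{"ax": 0, "ay": 0, "az": 0, "x": 0.06, "y": 0.18, "z": 0, "claw": 0.8}, {"ax": 0, "ay": 0, "az": 0, "x": 0.08, "y": 0.19, "z": 0, "claw": 0.8}, {"ax": 0, "ay": 0, "az": 0, "x": 0.08, "y": 0.19, "z": 0, "claw": 0.8}, {"ax": 0, "ay": 0, "az": 0, "x": 0.08, "y": 0.19, "z": 0, "claw": 0.8}, {"ax": 0, "ay": 0, "az": 0, "x": 0.08, "y": 0.19, "z": 0, "claw": 0.8}, {"ax": 0, "ay": 0, "az": 0, "x": 0.08, "y": 0.19, "z": 0, "claw": 0.8}, {"ax": 0, "ay": 0, "az": 0, "x": 0.07, "y": 0.18, "z": 0.05, "claw": 0.8}, {"ax": 0, "ay": 0.13, "az": 0, "x": 0, "y": 0, "z": 0, "claw": 0.8}, {"ax": 0, "ay": 0.13, "az": 0, "x": 0, "y": 0, "z": 0, "claw": 0.8}, {"ax": 0, "ay": 0.13, "az": 0, "x": 0, "y": 0, "z": 0, "claw": 0.8}, {"ax": 0, "ay": 0.14, "az": 0, "x": 0, "y": 0, "z": 0, "claw": 0.8}, {"ax": 0, "ay": 0, "az": 0, "x": 0, "y": 0, "z": 0, "claw": 0.8}, {"ax": 0, "ay": 0, "az": 0, "x": 0, "y": 0, "z": 0, "claw": 0.8}])

```text
t: 31.25
ee_pos: [0.6322, -0.2541, 0.3646]
eef_rot: [-179.9, -23.8, 2.2]
contact_force: [0.0, 0.6, -1.3]
gripper_width: 0.0504
grip_force: 63.2
```

Run:
```python
from h import *
s=st(); goal(place(.1),PL)
I=optics.camera_info("side"); optics.camera_info=lambda n:I
p,d=optics.grab_frame("side"); hsv=cv2.cvtColor(p,cv2.COLOR_BGR2HSV); cv2.imwrite("s10.png",p)
m=cv2.inRange(hsv,(24,110,30),(40,255,190)); ys,xs=np.nonzero(m); sel=(xs<400)
P=np.array([dep("side",(x,y),d) for x,y in zip(xs[sel],ys[sel])]); P=P[(abs(P[:,1]+.27)<.05)&(P[:,0]<.75)&(P[:,2]>.2)]; print(len(P),P.min(0),P.max(0))
# bottle frame by the measured tool pose
R=RT(s["eef_rot"]); g=np.load("grasp.npz"); o=s["ee_pos"]+R.apply(g["rel"]); a=R.apply([.8824,.0009,-.4704]); print("pred origin",o,"axis",a)
t=(P-o)@a; r=P-o-np.outer(t,a); n=np.array([0,1,0])-a*a[1]; n/=np.linalg.norm(n); b=np.cross(a,n); print(np.percentile(t,[1,99]))
for k in np.arange(-.08,.09,.02):
    w=abs(t-k)<.01
    if w.sum()>5: print(round(k,2),w.sum(),"n",np.percentile(r[w]@n,[2,98]).round(4),"b",np.percentile(r[w]@b,[2,98]).round(4),"R",np.median(np.linalg.norm(r[w],axis=1)).round(4))
```

```text
{'t': np.float64(31.25), 'joint_positions': array([ -7.652,  14.867,  38.626,  98.177, -27.221,  51.955, -45.856]), 'ee_pos': array([ 0.632, -0.254,  0.365]), 'eef_rot': array([-179.939,  -23.835,    2.221]), 'contact_force': array([ 0.01 ,  0.615, -1.32 ]), 'wrist_torque': array([-0.032,  0.532,  0.024]), 'gripper_width': np.float64(0.05), 'grip_force': np.float64(63.194)}
turn [-0.0002  0.0023 -0.0026] shift [-0.3109  0.013   0.6952] shift-in-old [-0.3096  0.0138  0.6958]
2328 [ 0.5416 -0.3194  0.2807] [ 0.6711 -0.2336  0.4494]
pred origin [ 0.6034 -0.2551  0.3501] axis [0.6166 0.0225 0.7869]
[-0.081   0.0846]
-0.08 141 n [-0.0162 -0.0003] b [-0.0079  0.0148] R 0.0151
-0.06 188 n [-0.0149 -0.0014] b [-0.0071  0.0134] R 0.0138
-0.04 194 n [-0.0189 -0.0016] b [-0.0085  0.0164] R 0.015
-0.02 332 n [-0.0259 -0.0018] b [-0.0136  0.0251] R 0.0244
0.0 435 n [-0.0272  0.0003] b [-0.0165  0.0267] R 0.0263
0.02 396 n [-0.0271  0.0015] b [-0.0166  0.0266] R 0.0264
0.04 97 n [-0.0273  0.0048] b [-0.0181  0.0309] R 0.0264
0.06 212 n [-0.0305 -0.0127] b [-0.0197  0.0303] R 0.0256
0.08 333 n [-0.027   0.0016] b [-0.0177  0.0265] R 0.0256
```

Run:
```python
from h import *
from scipy.optimize import least_squares
I={n:optics.camera_info(n) for n in("side","top")}; w=np.load("w5.npz"); I["w5"]={k:w[k] for k in("intrinsics","R","t")}
optics.camera_info=lambda n:I[n]
for n,D in (("side",np.load("side2.npy")),("w5",w["d"]),("top",np.load("top2.npy"))):
    c=proj(n,COL+.04*AX).round().astype(int); V,U=np.mgrid[c[1]-45:c[1]+45,c[0]-45:c[0]+45]
    P=np.array([dep(n,(u,v_),D) for u,v_ in zip(U.ravel(),V.ravel())]); t=(P-COL)@AX; r=np.linalg.norm(P-COL-np.outer(t,AX),axis=1)
    P=P[(t>.01)&(t<.062)&(r<.013)]; print(n,len(P))
    e2=np.cross(AX,[0,1,0]); e2/=np.linalg.norm(e2); e1=np.cross(e2,AX)
    def f(v):
        o=COL+v[0]*e1+v[1]*e2; a=AX+v[2]*e1+v[3]*e2; a/=np.linalg.norm(a); d=P-o; q=np.linalg.norm(d-np.outer(d@a,a),axis=1)-.007
        return np.r_[q*1000, v[2:]*20]
    s=least_squares(f,np.zeros(4),loss="soft_l1"); print("off along y / e2 mm",(s.x[:2]*1000).round(2),"tilt",s.x[2:].round(4),"med res",np.median(abs(s.fun)).round(2),"e1",e1,"e2",e2)
s=bot.observe(); goal(place(.1),PL,s)
```

```text
side 198
off along y / e2 mm [0.38 0.82] tilt [ 0.0052 -0.0113] med res 0.47 e1 [-0.0155  0.9997 -0.0199] e2 [-0.7883  0.      0.6153]
w5 292
off along y / e2 mm [ 0.23 -0.62] tilt [ 0.0051 -0.0012] med res 0.22 e1 [-0.0155  0.9997 -0.0199] e2 [-0.7883  0.      0.6153]
top 77
off along y / e2 mm [-0.47  0.09] tilt [-0.0127 -0.0004] med res 0.62 e1 [-0.0155  0.9997 -0.0199] e2 [-0.7883  0.      0.6153]
turn [ 0.0004  0.0015 -0.0009] shift [-0.3162  0.014   0.6945] shift-in-old [-0.3153  0.014   0.6949]
```

send_rows(steps=[{"ax": 0, "ay": 0, "az": 0, "x": -0.08, "y": 0.014, "z": 0.17, "claw": 0.8}, {"ax": 0, "ay": 0, "az": 0, "x": -0.08, "y": 0, "z": 0.17, "claw": 0.8}, {"ax": 0, "ay": 0, "az": 0, "x": -0.08, "y": 0, "z": 0.17, "claw": 0.8}, {"ax": 0, "ay": 0, "az": 0, "x": -0.076, "y": 0, "z": 0.184, "claw": 0.8}, {"ax": 0, "ay": 0, "az": 0, "x": 0, "y": 0, "z": 0, "claw": 0.8}, {"ax": 0, "ay": 0, "az": 0, "x": 0, "y": 0, "z": 0, "claw": 0.8}])

```text
t: 31.9
ee_pos: [0.6324, -0.2573, 0.2122]
eef_rot: [180.0, -23.9, 2.3]
contact_force: [0.3, -0.3, -1.9]
gripper_width: 0.0502
grip_force: 63.4
```

Run:
```python
from h import *
s=st(); goal(place(.1),PL,s); goal(place(.05),PL,s)
```

```text
{'t': np.float64(31.9), 'joint_positions': array([ -0.837,  23.848,  31.706, 107.413, -41.112,  37.166, -31.176]), 'ee_pos': array([ 0.632, -0.257,  0.212]), 'eef_rot': array([179.974, -23.874,   2.305]), 'contact_force': array([ 0.261, -0.305, -1.875]), 'wrist_torque': array([-0.039,  0.472,  0.015]), 'gripper_width': np.float64(0.05), 'grip_force': np.float64(63.427)}
turn [ 0.001   0.0015 -0.0009] shift [-0.002  -0.003  -0.0015] shift-in-old [-0.002  -0.003  -0.0015]
turn [ 0.001   0.0015 -0.0009] shift [-0.2226 -0.003   0.1161] shift-in-old [-0.2225 -0.003   0.1164]
```

Aligned within a millimetre; insert to 35 mm above the collar.

send_rows(steps=[{"ax": 0, "ay": 0.0015, "az": 0, "x": -0.044, "y": -0.003, "z": 0.023, "claw": 0.8}, {"ax": 0, "ay": 0, "az": 0, "x": -0.044, "y": 0, "z": 0.0235, "claw": 0.8}, {"ax": 0, "ay": 0, "az": 0, "x": -0.044, "y": 0, "z": 0.0235, "claw": 0.8}, {"ax": 0, "ay": 0, "az": 0, "x": -0.044, "y": 0, "z": 0.0235, "claw": 0.8}, {"ax": 0, "ay": 0, "az": 0, "x": -0.044, "y": 0, "z": 0.0235, "claw": 0.8}, {"ax": 0, "ay": 0, "az": 0, "x": -0.044, "y": 0, "z": 0.0235, "claw": 0.8}, {"ax": 0, "ay": 0, "az": 0, "x": 0, "y": 0, "z": 0, "claw": 0.8}])

```text
t: 32.6
ee_pos: [0.5926, -0.258, 0.1634]
eef_rot: [-179.9, -23.9, 2.1]
contact_force: [-0.3, -0.7, -2.3]
gripper_width: 0.0503
grip_force: 63.5
```

Run:
```python
from h import *
s=st(); goal(place(.035),PL,s); goal(place(.0),PL,s)
```

```text
{'t': np.float64(32.6), 'joint_positions': array([  3.72 ,  24.2  ,  27.543, 113.928, -47.197,  31.294, -22.364]), 'ee_pos': array([ 0.593, -0.258,  0.163]), 'eef_rot': array([-179.908,  -23.868,    2.142]), 'contact_force': array([-0.299, -0.682, -2.336]), 'wrist_torque': array([-0.061,  0.613, -0.005]), 'gripper_width': np.float64(0.05), 'grip_force': np.float64(63.482)}
turn [-0.0002  0.0016 -0.0042] shift [-0.008   0.0013  0.0091] shift-in-old [-0.008   0.0014  0.0091]
turn [-0.0002  0.0016 -0.0042] shift [-0.1625  0.0013  0.0914] shift-in-old [-0.1623  0.0019  0.0917]
```

send_rows(steps=[{"ax": 0, "ay": 0.0016, "az": -0.004, "x": -0.034, "y": 0, "z": 0.022, "claw": 0.8}, {"ax": 0, "ay": 0, "az": 0, "x": -0.034, "y": 0, "z": 0.018, "claw": 0.8}, {"ax": 0, "ay": 0, "az": 0, "x": -0.034, "y": 0, "z": 0.018, "claw": 0.8}, {"ax": 0, "ay": 0, "az": 0, "x": -0.034, "y": 0, "z": 0.018, "claw": 0.8}, {"ax": 0, "ay": 0, "az": 0, "x": -0.025, "y": 0, "z": 0.014, "claw": 0.8}, {"ax": 0, "ay": 0, "az": 0, "x": 0, "y": 0, "z": 0, "claw": 0.8}])

```text
t: 33.2
ee_pos: [0.5713, -0.259, 0.1344]
eef_rot: [180.0, -24.0, 2.4]
contact_force: [0.2, 0.6, -1.5]
gripper_width: 0.05
grip_force: 63.5
```

Run:
```python
from h import *
s=st(); goal(place(.0),PL,s); print(s["contact_force"]@AX)
```

```text
{'t': np.float64(33.2), 'joint_positions': array([  7.554,  24.983,  23.954, 117.204, -52.131,  27.773, -15.466]), 'ee_pos': array([ 0.571, -0.259,  0.134]), 'eef_rot': array([179.98 , -23.995,   2.372]), 'contact_force': array([ 0.246,  0.56 , -1.474]), 'wrist_torque': array([-0.014,  0.579, -0.   ]), 'gripper_width': np.float64(0.05), 'grip_force': np.float64(63.486)}
turn [ 0.0002 -0.0012  0.0004] shift [-0.0063  0.0009  0.0023] shift-in-old [-0.0063  0.0009  0.0023]
-0.996015970308643
```

Not yet touching; press 4 mm further in small steps.

send_rows(steps=[{"ax": 0, "ay": 0, "az": 0, "x": -0.009, "y": 0, "z": 0.0045, "claw": 0.8}, {"ax": 0, "ay": 0, "az": 0, "x": -0.009, "y": 0, "z": 0.0045, "claw": 0.8}, {"ax": 0, "ay": 0, "az": 0, "x": 0, "y": 0, "z": 0, "claw": 0.8}, {"ax": 0, "ay": 0, "az": 0, "x": 0, "y": 0, "z": 0, "claw": 0.8}])

```text
t: 33.6
ee_pos: [0.5711, -0.2593, 0.1335]
eef_rot: [179.9, -24.2, 2.5]
contact_force: [3.4, 0.5, 2.7]
gripper_width: 0.0503
grip_force: 63.8
```

Run:
```python
from h import *
s=st(); goal(place(.0),PL,s); print(s["contact_force"]@AX)
```

```text
{'t': np.float64(33.6), 'joint_positions': array([  7.926,  24.987,  23.56 , 117.382, -52.712,  27.409, -14.719]), 'ee_pos': array([ 0.571, -0.259,  0.133]), 'eef_rot': array([179.876, -24.226,   2.468]), 'contact_force': array([3.378, 0.463, 2.75 ]), 'wrist_torque': array([ 0.151, -0.347, -0.047]), 'gripper_width': np.float64(0.05), 'grip_force': np.float64(63.77)}
turn [ 0.0017 -0.0064  0.0024] shift [-0.0035 -0.0005 -0.0017] shift-in-old [-0.0035 -0.0005 -0.0017]
4.256804864465254
```

send_rows(steps=[{"ax": 0, "ay": 0, "az": 0, "x": 0, "y": 0, "z": 0, "claw": -0.6}, {"ax": 0, "ay": 0, "az": 0, "x": 0, "y": 0, "z": 0, "claw": -0.7}, {"ax": 0, "ay": 0, "az": 0, "x": 0, "y": 0, "z": 0, "claw": -0.7}, {"ax": 0, "ay": 0, "az": 0, "x": 0, "y": 0, "z": 0, "claw": -0.7}, {"ax": 0, "ay": 0, "az": 0, "x": 0, "y": 0, "z": -0.1, "claw": -0.7}, {"ax": 0, "ay": 0, "az": 0, "x": 0, "y": 0, "z": -0.15, "claw": -0.7}, {"ax": 0, "ay": 0, "az": 0, "x": 0, "y": 0, "z": -0.15, "claw": -0.7}, {"ax": 0, "ay": 0, "az": 0, "x": 0, "y": 0, "z": -0.15, "claw": -0.7}, {"ax": 0, "ay": 0, "az": 0, "x": 0, "y": 0, "z": -0.15, "claw": -0.5}, {"ax": 0, "ay": 0, "az": 0, "x": 0, "y": 0, "z": 0, "claw": 0}])

```text
t: 34.6
ee_pos: [0.513, -0.2631, 0.264]
eef_rot: [179.8, -24.4, 2.4]
contact_force: [0.5, 0.1, -0.1]
gripper_width: 0.0506
grip_force: 0.0
```

Run:
```python
from h import *
s=st()
I={"side":optics.camera_info("side")}; optics.camera_info=lambda n:I[n]
p,d=optics.grab_frame("side"); hsv=cv2.cvtColor(p,cv2.COLOR_BGR2HSV); cv2.imwrite("s11.png",p)
m=cv2.inRange(hsv,(24,110,30),(40,255,190)); ys,xs=np.nonzero(m); sel=(xs<400)
P=np.array([dep("side",(x,y),d) for x,y in zip(xs[sel],ys[sel])]); t=(P-COL)@AX; R=P-COL-np.outer(t,AX); r=np.linalg.norm(R,axis=1); k=(r<.045)&(t>-.02)&(t<.2); t,R,r=t[k],R[k],r[k]
print(len(t),np.percentile(t,[0,1,99,100]))
for a in np.arange(.01,.18,.02):
    w=abs(t-a)<.01
    if w.sum()>5: print(round(a,2),w.sum(),np.median(r[w]).round(4),np.percentile(r[w],[5,95]).round(4))
# bar still open?
D=d; piv=np.array([.5229,-.1992,.0991]); c=piv+.128*np.array([np.cos(np.radians(187)),-.04,np.sin(np.radians(187))])
for kk in (-.13,-.06,.06): q=c+kk*np.array([-.04,.999,0]); uv=proj("side",q); print((I["side"]["R"]@q+I["side"]["t"])[2],D[int(uv[1]),int(uv[0])])
goal([.396,-.204,.25],[180,0,92.3],s)
```

```text
{'t': np.float64(34.6), 'joint_positions': array([ -1.158,   8.804,  35.592, 118.076, -31.409,  38.353, -32.345]), 'ee_pos': array([ 0.513, -0.263,  0.264]), 'eef_rot': array([179.801, -24.44 ,   2.378]), 'contact_force': array([ 0.492,  0.123, -0.074]), 'wrist_torque': array([-0.075,  0.414, -0.005]), 'gripper_width': np.float64(0.051), 'grip_force': np.float64(0.0)}
2168 [0.0019 0.007  0.1715 0.1726]
0.01 124 0.0144 [0.0126 0.0168]
0.03 132 0.0132 [0.0113 0.015 ]
0.05 114 0.015 [0.0121 0.02  ]
0.07 213 0.0234 [0.0201 0.0267]
0.09 298 0.0244 [0.0219 0.0277]
0.11 303 0.0238 [0.021 0.028]
0.13 311 0.0234 [0.0199 0.0285]
0.15 320 0.0229 [0.0194 0.0287]
0.17 353 0.0206 [0.0083 0.0279]
0.633751556647816 0.6300121
0.6940980860358253 0.6864623
0.7975492792724127 0.79103994
turn [ 0.4291 -0.4228 -1.9661] shift [ 0.3189 -0.5725  0.0699] shift-in-old [-0.5497 -0.3191 -0.1741]
```

send_rows(steps=[{"ax": 0, "ay": -0.135, "az": 0, "x": 0, "y": 0, "z": -0.1, "claw": 0}, {"ax": 0, "ay": -0.135, "az": 0, "x": 0, "y": 0, "z": 0, "claw": 0}, {"ax": 0, "ay": -0.135, "az": 0, "x": 0, "y": 0, "z": 0, "claw": 0}, {"ax": 0, "ay": -0.138, "az": 0, "x": 0, "y": 0, "z": 0, "claw": 0}, {"ax": 0, "ay": 0, "az": -0.15, "x": 0, "y": 0, "z": 0, "claw": 0}, {"ax": 0, "ay": 0, "az": -0.15, "x": 0, "y": 0, "z": 0, "claw": 0}, {"ax": 0, "ay": 0, "az": -0.17, "x": 0, "y": 0, "z": 0, "claw": 0}, {"ax": 0, "ay": 0, "az": -0.17, "x": 0, "y": 0, "z": 0, "claw": 0}, {"ax": 0, "ay": 0, "az": -0.17, "x": 0, "y": 0, "z": 0, "claw": 0}, {"ax": 0, "ay": 0, "az": -0.17, "x": 0, "y": 0, "z": 0, "claw": 0}, {"ax": 0, "ay": 0, "az": -0.17, "x": 0, "y": 0, "z": 0, "claw": 0}, {"ax": 0, "ay": 0, "az": -0.17, "x": 0, "y": 0, "z": 0, "claw": 0}, {"ax": 0, "ay": 0, "az": -0.17, "x": 0, "y": 0, "z": 0, "claw": 0}, {"ax": 0, "ay": 0, "az": -0.17, "x": 0, "y": 0, "z": 0, "claw": 0}, {"ax": 0, "ay": 0, "az": -0.17, "x": 0, "y": 0, "z": 0, "claw": 0}, {"ax": 0, "ay": 0, "az": -0.17, "x": 0, "y": 0, "z": 0, "claw": 0}, {"ax": 0, "ay": 0, "az": 0, "x": 0.1, "y": -0.19, "z": 0, "claw": 0}, {"ax": 0, "ay": 0, "az": 0, "x": 0.1, "y": -0.19, "z": 0, "claw": 0}, {"ax": 0, "ay": 0, "az": 0, "x": 0.11, "y": -0.19, "z": 0, "claw": 0}, {"ax": 0, "ay": 0, "az": 0, "x": 0, "y": 0, "z": 0, "claw": 0}])

```text
t: 36.65
ee_pos: [0.3833, -0.2017, 0.277]
eef_rot: [-179.4, -0.2, 92.5]
contact_force: [1.2, -0.4, 0.2]
gripper_width: 0.0427
grip_force: 0.0
```

Run:
```python
from h import *
s=st(); goal([.3955,-.2045,.066],[180,0,92.3],s)
```

```text
{'t': np.float64(36.65), 'joint_positions': array([  2.174,   1.869,  21.829, 118.264,  -0.687,  60.643,  26.804]), 'ee_pos': array([ 0.383, -0.202,  0.277]), 'eef_rot': array([-179.384,   -0.199,   92.467]), 'contact_force': array([ 1.231, -0.442,  0.176]), 'wrist_torque': array([-0.064, -0.076, -0.033]), 'gripper_width': np.float64(0.043), 'grip_force': np.float64(0.0)}
turn [-0.0137 -0.0044  0.0037] shift [-0.0163  0.0606  1.0551] shift-in-old [-0.0202  0.0719  1.0543]
```

send_rows(steps=[{"ax": -0.014, "ay": -0.004, "az": 0, "x": -0.018, "y": 0.061, "z": 0.1, "claw": 0.3}, {"ax": 0, "ay": 0, "az": 0, "x": 0, "y": 0, "z": 0.15, "claw": 0.3}, {"ax": 0, "ay": 0, "az": 0, "x": 0, "y": 0, "z": 0.15, "claw": 0.3}, {"ax": 0, "ay": 0, "az": 0, "x": 0, "y": 0, "z": 0.15, "claw": 0.3}, {"ax": 0, "ay": 0, "az": 0, "x": 0, "y": 0, "z": 0.15, "claw": 0.3}, {"ax": 0, "ay": 0, "az": 0, "x": 0, "y": 0, "z": 0, "claw": 0.3}, {"ax": 0, "ay": 0, "az": 0, "x": 0, "y": 0, "z": 0, "claw": 0.3}])

```text
t: 37.35
ee_pos: [0.4008, -0.2082, 0.1384]
eef_rot: [179.8, 0.2, 92.4]
contact_force: [-0.1, -0.7, 0.6]
gripper_width: 0.0301
grip_force: 0.0
```

Run:
```python
from h import *
s=st(); goal([.3955,-.2045,.066],[180,0,92.3],s)
```

```text
{'t': np.float64(37.35), 'joint_positions': array([  4.793,  15.629,  21.061, 124.613,  -8.325,  40.82 ,  33.843]), 'ee_pos': array([ 0.401, -0.208,  0.138]), 'eef_rot': array([179.85 ,   0.219,  92.407]), 'contact_force': array([-0.14 , -0.663,  0.637]), 'wrist_torque': array([-0.005, -0.   , -0.018]), 'gripper_width': np.float64(0.03), 'grip_force': np.float64(0.0)}
turn [0.0033 0.0049 0.0024] shift [ 0.0193 -0.0256  0.3619] shift-in-old [ 0.0208 -0.0265  0.3617]
```

send_rows(steps=[{"ax": 0, "ay": 0, "az": 0, "x": 0.02, "y": -0.026, "z": 0.1, "claw": 0.3}, {"ax": 0, "ay": 0, "az": 0, "x": 0, "y": 0, "z": 0.13, "claw": 0.3}, {"ax": 0, "ay": 0, "az": 0, "x": 0, "y": 0, "z": 0.13, "claw": 0.3}, {"ax": 0, "ay": 0, "az": 0, "x": 0, "y": 0, "z": 0, "claw": 0.3}, {"ax": 0, "ay": 0, "az": 0, "x": 0, "y": 0, "z": 0, "claw": 0.9}, {"ax": 0, "ay": 0, "az": 0, "x": 0, "y": 0, "z": 0, "claw": 0.9}, {"ax": 0, "ay": 0, "az": 0, "x": 0, "y": 0, "z": 0, "claw": 0.9}, {"ax": 0, "ay": 0, "az": 0, "x": 0, "y": 0, "z": 0, "claw": 0.9}], force=20)

```text
t: 38.15
ee_pos: [0.3974, -0.2052, 0.0681]
eef_rot: [179.5, 0.3, 92.4]
contact_force: [1.8, -0.9, 3.6]
gripper_width: 0.0132
grip_force: 21.7
```

send_rows(steps=[{"ax": 0, "ay": 0, "az": 0, "x": 0, "y": -0.003, "z": -0.042, "claw": 0.9}, {"ax": 0, "ay": 0, "az": 0, "x": 0, "y": -0.002, "z": -0.042, "claw": 0.9}, {"ax": 0, "ay": 0, "az": 0, "x": 0, "y": 0.006, "z": -0.083, "claw": 0.9}, {"ax": 0, "ay": 0, "az": 0, "x": 0, "y": 0.017, "z": -0.082, "claw": 0.9}, {"ax": 0, "ay": 0, "az": 0, "x": 0, "y": 0.028, "z": -0.079, "claw": 0.9}, {"ax": 0, "ay": 0, "az": 0, "x": 0, "y": 0.038, "z": -0.075, "claw": 0.9}, {"ax": 0, "ay": 0, "az": 0, "x": 0, "y": 0.047, "z": -0.069, "claw": 0.9}, {"ax": 0, "ay": 0, "az": 0, "x": 0, "y": 0.056, "z": -0.063, "claw": 0.9}, {"ax": 0, "ay": 0, "az": 0, "x": 0, "y": 0, "z": 0, "claw": 0.9}])

```text
t: 39.05
ee_pos: [0.4324, -0.2032, 0.1755]
eef_rot: [179.8, 0.3, 92.4]
contact_force: [-2.9, -2.6, 0.9]
gripper_width: 0.0128
grip_force: 20.7
```

Run:
```python
from h import *
s=st(); q=s["ee_pos"]+[0,0,.019]-np.array([.5235,0,.0991]); print(np.hypot(q[0],q[2]),np.degrees(np.arctan2(q[2],q[0])))
```

```text
{'t': np.float64(39.05), 'joint_positions': array([  2.167,  14.408,  21.784, 119.769,  -7.087,  46.695,  30.597]), 'ee_pos': array([ 0.432, -0.203,  0.175]), 'eef_rot': array([179.761,   0.279,  92.425]), 'contact_force': array([-2.926, -2.631,  0.91 ]), 'wrist_torque': array([-0.539,  0.818,  0.048]), 'gripper_width': np.float64(0.013), 'grip_force': np.float64(20.651)}
0.13189542918040228 133.68149631938624
```

send_rows(steps=[{"ax": 0, "ay": 0, "az": 0, "x": 0, "y": 0, "z": 0, "claw": 0.5}, {"ax": 0, "ay": 0, "az": 0, "x": 0, "y": 0, "z": 0, "claw": 0.5}, {"ax": 0, "ay": 0, "az": 0, "x": 0, "y": 0.063, "z": -0.055, "claw": 0.5}, {"ax": 0, "ay": 0, "az": 0, "x": 0, "y": 0.07, "z": -0.046, "claw": 0.5}, {"ax": 0, "ay": 0, "az": 0, "x": 0, "y": 0.075, "z": -0.036, "claw": 0.5}, {"ax": 0, "ay": 0, "az": 0, "x": 0, "y": 0.079, "z": -0.026, "claw": 0.5}, {"ax": 0, "ay": 0, "az": 0, "x": 0, "y": 0.082, "z": -0.016, "claw": 0.5}, {"ax": 0, "ay": 0, "az": 0, "x": 0, "y": 0.084, "z": -0.005, "claw": 0.5}, {"ax": 0, "ay": 0, "az": 0, "x": 0, "y": 0.083, "z": 0.006, "claw": 0.5}, {"ax": 0, "ay": 0, "az": 0, "x": 0, "y": 0, "z": 0, "claw": 0.5}])

```text
t: 40.05
ee_pos: [0.541, -0.197, 0.2094]
eef_rot: [179.7, 0.2, 92.5]
contact_force: [4.6, 1.0, -0.1]
gripper_width: 0.0213
grip_force: 1.3
```

Run:
```python
from h import *
s=st(); q=s["ee_pos"]+[0,0,.019]-np.array([.5235,0,.0991]); print(np.hypot(q[0],q[2]),np.degrees(np.arctan2(q[2],q[0]))); goal([.6027,-.1965,.182],[180,0,92.3],s)
```

```text
{'t': np.float64(40.05), 'joint_positions': array([  0.136,  21.204,  20.729, 105.142,  -8.879,  54.879,  27.157]), 'ee_pos': array([ 0.541, -0.197,  0.209]), 'eef_rot': array([179.706,   0.23 ,  92.497]), 'contact_force': array([ 4.625,  0.957, -0.081]), 'wrist_torque': array([ 0.22 , -0.688, -0.02 ]), 'gripper_width': np.float64(0.021), 'grip_force': np.float64(1.322)}
0.1304700259407975 82.29793614247848
turn [0.0065 0.0051 0.0044] shift [-0.0097  0.3084  0.137 ] shift-in-old [-0.0102  0.3077  0.1386]
```

send_rows(steps=[{"ax": 0.006, "ay": 0.005, "az": 0, "x": 0, "y": 0.041, "z": 0.008, "claw": 0.5}, {"ax": 0, "ay": 0, "az": 0, "x": 0, "y": 0.041, "z": 0.011, "claw": 0.5}, {"ax": 0, "ay": 0, "az": 0, "x": 0, "y": 0.04, "z": 0.013, "claw": 0.5}, {"ax": 0, "ay": 0, "az": 0, "x": 0, "y": 0.039, "z": 0.016, "claw": 0.5}, {"ax": 0, "ay": 0, "az": 0, "x": 0, "y": 0.038, "z": 0.018, "claw": 0.5}, {"ax": 0, "ay": 0, "az": 0, "x": 0, "y": 0.037, "z": 0.02, "claw": 0.5}, {"ax": 0, "ay": 0, "az": 0, "x": 0, "y": 0.036, "z": 0.023, "claw": 0.5}, {"ax": 0, "ay": 0, "az": 0, "x": 0, "y": 0.036, "z": 0.025, "claw": 0.5}, {"ax": 0, "ay": 0, "az": 0, "x": 0, "y": 0, "z": 0, "claw": 0.5}, {"ax": 0, "ay": 0, "az": 0, "x": 0, "y": 0, "z": 0, "claw": 0.3}, {"ax": 0, "ay": 0, "az": 0, "x": 0, "y": 0, "z": 0, "claw": 0.3}])

```text
t: 41.15
ee_pos: [0.6009, -0.1956, 0.1835]
eef_rot: [-180.0, 0.0, 92.4]
contact_force: [0.5, -0.3, -0.3]
gripper_width: 0.0298
grip_force: 0.0
```

Run:
```python
from h import *
s=st(); goal([.6027,-.1965,.182],[180,0,92.3],s)
I={"side":optics.camera_info("side")}; optics.camera_info=lambda n:I[n]
p,d=optics.grab_frame("side"); cv2.imwrite("s12.png",p); b=cv2.imread("side_p.png"); d0=np.load("side_d.npy")
c=np.array([.6032,-.1965,.2])
for kk in (-.12,-.09,-.05,.05): q=c+kk*np.array([-.04,.999,0]); uv=proj("side",q).round().astype(int); print(uv,(I["side"]["R"]@q+I["side"]["t"])[2],d0[uv[1],uv[0]],d[uv[1],uv[0]])
```

```text
{'t': np.float64(41.15), 'joint_positions': array([  0.411,  28.439,  19.739,  98.034, -11.228,  55.467,  26.728]), 'ee_pos': array([ 0.601, -0.196,  0.184]), 'eef_rot': array([-179.999,    0.026,   92.386]), 'contact_force': array([ 0.509, -0.267, -0.292]), 'wrist_torque': array([ 0.03 , -0.004, -0.024]), 'gripper_width': np.float64(0.03), 'grip_force': np.float64(0.0)}
turn [-0.      0.0006  0.0019] shift [-0.0047  0.0088  0.0076] shift-in-old [-0.0047  0.0088  0.0076]
[313 267] 0.6185012407745212 0.6079879 0.60848516
[307 255] 0.644364039083668 0.633749 0.6350781
[300 241] 0.6788477701625305 0.6681319 0.6665165
[286 211] 0.7650570978596867 0.7554154 0.75205576
```

send_rows(steps=[{"ax": 0, "ay": 0, "az": 0, "x": 0, "y": 0, "z": -0.1, "claw": 0.2}, {"ax": 0, "ay": 0, "az": 0, "x": 0, "y": 0, "z": -0.15, "claw": 0}, {"ax": 0, "ay": 0, "az": 0, "x": 0, "y": 0, "z": -0.2, "claw": 0}, {"ax": 0, "ay": 0, "az": 0, "x": 0, "y": 0, "z": -0.2, "claw": 0}, {"ax": 0, "ay": 0, "az": 0, "x": 0.16, "y": 0, "z": -0.1, "claw": 0}, {"ax": 0, "ay": 0, "az": 0, "x": 0.17, "y": 0, "z": 0, "claw": 0}, {"ax": 0, "ay": 0, "az": 0, "x": 0.17, "y": 0, "z": 0, "claw": 0}, {"ax": 0, "ay": 0, "az": 0, "x": 0.17, "y": 0, "z": 0, "claw": 0}, {"ax": 0, "ay": 0, "az": 0, "x": 0.17, "y": 0.005, "z": 0, "claw": 0}])

```text
t: 42.1
ee_pos: [0.5946, -0.0264, 0.3339]
eef_rot: [179.9, 0.0, 92.4]
contact_force: [0.8, 0.6, -0.2]
gripper_width: 0.0428
grip_force: 0.0
```

send_rows(steps=[{"ax": 0, "ay": 0, "az": 0.143, "x": 0, "y": 0, "z": 0, "claw": 0}, {"ax": 0, "ay": 0, "az": 0.143, "x": 0, "y": 0, "z": 0, "claw": 0}, {"ax": 0, "ay": 0, "az": 0.143, "x": 0, "y": 0, "z": 0, "claw": 0}, {"ax": 0, "ay": 0, "az": 0.143, "x": 0, "y": 0, "z": 0, "claw": 0}, {"ax": 0, "ay": 0, "az": 0.143, "x": 0, "y": 0, "z": 0, "claw": 0}, {"ax": 0, "ay": 0, "az": 0.143, "x": 0, "y": 0, "z": 0, "claw": 0}, {"ax": 0, "ay": 0, "az": 0.143, "x": 0, "y": 0, "z": 0, "claw": 0}, {"ax": 0, "ay": 0, "az": 0.143, "x": 0, "y": 0, "z": 0, "claw": 0}, {"ax": 0, "ay": 0, "az": 0.143, "x": 0, "y": 0, "z": 0, "claw": 0}, {"ax": 0, "ay": 0, "az": 0.143, "x": 0, "y": 0, "z": 0, "claw": 0}, {"ax": 0, "ay": 0, "az": 0.143, "x": 0, "y": 0, "z": 0, "claw": 0}, {"ax": 0, "ay": 0, "az": 0.143, "x": 0, "y": 0, "z": 0, "claw": 0}, {"ax": 0, "ay": 0, "az": 0, "x": 0, "y": 0, "z": 0, "claw": 0}, {"ax": 0, "ay": 0, "az": 0, "x": 0, "y": 0, "z": 0, "claw": 0}])

```text
t: 43.5
ee_pos: [0.595, -0.0275, 0.3335]
eef_rot: [180.0, -0.0, 15.3]
contact_force: [0.1, 0.8, 0.0]
gripper_width: 0.0431
grip_force: 0.0
```

Run:
```python
from h import *
s=st(); goal([.5951,-.027,.2386],[180,0,15.1],s)
```

```text
{'t': np.float64(43.5), 'joint_positions': array([-24.395,  17.395,  30.326,  94.472,  -9.197,  70.604, -66.813]), 'ee_pos': array([ 0.595, -0.027,  0.334]), 'eef_rot': array([179.981,  -0.02 ,  15.337]), 'contact_force': array([0.126, 0.82 , 0.017]), 'wrist_torque': array([ 0.018, -0.037, -0.051]), 'gripper_width': np.float64(0.043), 'grip_force': np.float64(0.0)}
turn [ 0.0004 -0.0004  0.0053] shift [ 0.0013 -0.0022  0.4747] shift-in-old [ 0.0012 -0.0023  0.4747]
```

send_rows(steps=[{"ax": 0, "ay": 0, "az": 0, "x": 0, "y": 0, "z": 0.15, "claw": 0}, {"ax": 0, "ay": 0, "az": 0, "x": 0, "y": 0, "z": 0.15, "claw": 0}, {"ax": 0, "ay": 0, "az": 0, "x": 0, "y": 0, "z": 0.12, "claw": 0}, {"ax": 0, "ay": 0, "az": 0, "x": 0, "y": 0, "z": 0.05, "claw": 0}, {"ax": 0, "ay": 0, "az": 0, "x": 0, "y": 0, "z": 0, "claw": 0.5}, {"ax": 0, "ay": 0, "az": 0, "x": 0, "y": 0, "z": 0, "claw": 1}, {"ax": 0, "ay": 0, "az": 0, "x": 0, "y": 0, "z": 0, "claw": 1}, {"ax": 0, "ay": 0, "az": 0, "x": 0, "y": 0, "z": 0, "claw": 1}, {"ax": 0, "ay": 0, "az": 0, "x": 0, "y": 0, "z": 0, "claw": 1}, {"ax": 0, "ay": 0, "az": -0.12, "x": 0, "y": 0, "z": 0, "claw": 1}, {"ax": 0, "ay": 0, "az": -0.15, "x": 0, "y": 0, "z": 0, "claw": 1}, {"ax": 0, "ay": 0, "az": -0.15, "x": 0, "y": 0, "z": 0, "claw": 1}, {"ax": 0, "ay": 0, "az": -0.15, "x": 0, "y": 0, "z": 0, "claw": 1}, {"ax": 0, "ay": 0, "az": -0.15, "x": 0, "y": 0, "z": 0, "claw": 1}], force=30)

```text
t: 44.9
ee_pos: [0.5955, -0.0268, 0.2406]
eef_rot: [180.0, -0.1, 47.9]
contact_force: [-2.5, 3.2, 5.1]
gripper_width: 0.0122
grip_force: 33.5
```

send_rows(steps=[{"ax": 0, "ay": 0, "az": -0.15, "x": 0, "y": 0, "z": 0, "claw": 1}, {"ax": 0, "ay": 0, "az": -0.15, "x": 0, "y": 0, "z": 0, "claw": 1}, {"ax": 0, "ay": 0, "az": -0.15, "x": 0, "y": 0, "z": 0, "claw": 1}, {"ax": 0, "ay": 0, "az": -0.15, "x": 0, "y": 0, "z": 0, "claw": 1}, {"ax": 0, "ay": 0, "az": -0.15, "x": 0, "y": 0, "z": 0, "claw": 1}, {"ax": 0, "ay": 0, "az": -0.15, "x": 0, "y": 0, "z": 0, "claw": 1}, {"ax": 0, "ay": 0, "az": -0.1, "x": 0, "y": 0, "z": 0, "claw": 1}, {"ax": 0, "ay": 0, "az": 0, "x": 0, "y": 0, "z": 0, "claw": 1}, {"ax": 0, "ay": 0, "az": 0, "x": 0, "y": 0, "z": 0, "claw": 1}])

```text
t: 45.8
ee_pos: [0.5951, -0.0265, 0.2405]
eef_rot: [180.0, -0.1, 92.6]
contact_force: [-3.9, 2.7, 4.9]
gripper_width: 0.012
grip_force: 33.6
```

Run:
```python
from h import *
s=st()
```

```text
{'t': np.float64(45.8), 'joint_positions': array([-11.077,  20.975,  13.347, 100.016,  -5.583,  59.607,   6.868]), 'ee_pos': array([ 0.595, -0.027,  0.24 ]), 'eef_rot': array([179.955,  -0.07 ,  92.626]), 'contact_force': array([-3.914,  2.723,  4.876]), 'wrist_torque': array([0.665, 0.68 , 0.057]), 'gripper_width': np.float64(0.012), 'grip_force': np.float64(33.589)}
```

send_rows(steps=[{"ax": 0, "ay": 0, "az": -0.03, "x": 0, "y": 0, "z": 0, "claw": 1}, {"ax": 0, "ay": 0, "az": -0.03, "x": 0, "y": 0, "z": 0, "claw": 1}, {"ax": 0, "ay": 0, "az": 0, "x": 0, "y": 0, "z": 0, "claw": 1}])

```text
t: 46.1
ee_pos: [0.5951, -0.0265, 0.2406]
eef_rot: [179.9, -0.1, 95.2]
contact_force: [-3.8, 3.2, 5.8]
gripper_width: 0.012
grip_force: 40.5
```

Run:
```python
from h import *
s=st()
```

```text
{'t': np.float64(46.1), 'joint_positions': array([-10.672,  20.954,  12.853,  99.99 ,  -5.423,  59.604,   9.307]), 'ee_pos': array([ 0.595, -0.027,  0.241]), 'eef_rot': array([179.942,  -0.107,  95.204]), 'contact_force': array([-3.776,  3.222,  5.799]), 'wrist_torque': array([ 0.871,  0.683, -0.742]), 'gripper_width': np.float64(0.012), 'grip_force': np.float64(40.53)}
```

send_rows(steps=[{"ax": 0, "ay": 0, "az": 0.04, "x": 0, "y": 0, "z": 0, "claw": 1}, {"ax": 0, "ay": 0, "az": 0, "x": 0, "y": 0, "z": 0, "claw": 0}, {"ax": 0, "ay": 0, "az": 0, "x": 0, "y": 0, "z": 0, "claw": 0}, {"ax": 0, "ay": 0, "az": 0, "x": 0, "y": 0, "z": 0, "claw": 0}, {"ax": 0, "ay": 0, "az": 0, "x": 0, "y": 0, "z": -0.15, "claw": 0}, {"ax": 0, "ay": 0, "az": 0, "x": 0, "y": 0, "z": -0.2, "claw": 0}, {"ax": 0, "ay": 0, "az": 0, "x": 0, "y": 0, "z": -0.2, "claw": 0}, {"ax": 0, "ay": 0, "az": 0, "x": 0, "y": -0.2, "z": -0.1, "claw": 0}, {"ax": 0, "ay": 0, "az": 0, "x": 0.1, "y": -0.2, "z": 0, "claw": 0}, {"ax": 0, "ay": 0, "az": 0, "x": 0, "y": 0, "z": 0, "claw": 0}, {"ax": 0, "ay": 0, "az": 0, "x": 0, "y": 0, "z": 0, "claw": 0}])

```text
t: 47.2
ee_pos: [0.5138, -0.0123, 0.3699]
eef_rot: [179.9, 0.0, 93.5]
contact_force: [0.5, 0.0, -0.2]
gripper_width: 0.0427
grip_force: 0.0
```

Run:
```python
from h import *
s=st(); p,d=optics.grab_frame("side"); q,_=optics.grab_frame("top")
a=cv2.resize(p[140:375,185:335],(375,587),interpolation=cv2.INTER_CUBIC); b=cv2.resize(q[165:275,255:405],(420,308),interpolation=cv2.INTER_CUBIC)
o=np.zeros((600,800,3),np.uint8); o[:587,:375]=a; o[:308,380:]=b; cv2.imwrite("pics/end.png",o)
```

```text
{'t': np.float64(47.2), 'joint_positions': array([-14.138,   6.264,  12.953, 101.206,  -1.46 ,  72.599,   2.716]), 'ee_pos': array([ 0.514, -0.012,  0.37 ]), 'eef_rot': array([179.906,   0.012,  93.542]), 'contact_force': array([ 0.47 ,  0.018, -0.185]), 'wrist_torque': array([-0.042, -0.01 ,  0.013]), 'gripper_width': np.float64(0.043), 'grip_force': np.float64(0.0)}
```

View pics/end.png

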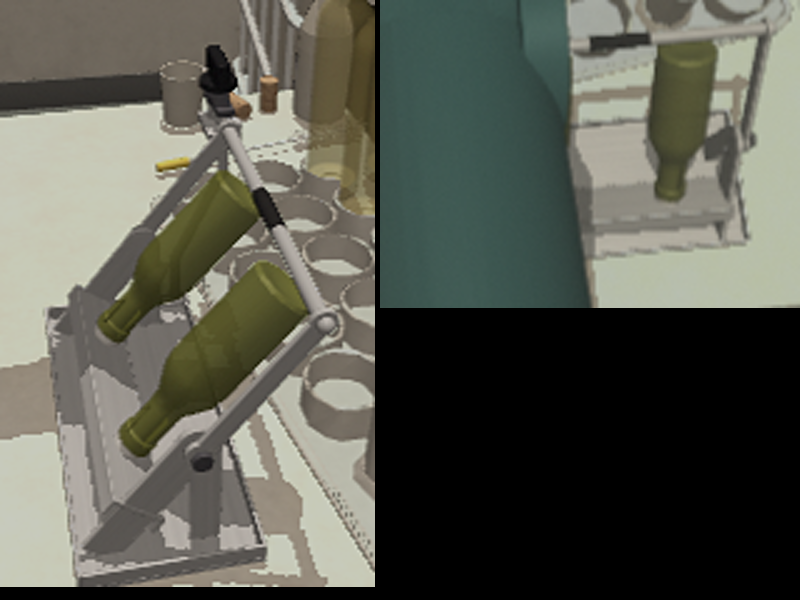

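The final picture shows both bottles home on their pegs. The bar is down in its rest at (270,205) and the knob wing at (218,65) is back across the row, as it was at the start. The robot is clear of everything.

```bash
python3 -c "
from workcell import job
print(job.job_done())"
```

```text
the job is handed in; nothing more can be done
None
```

I handed the job in at about 47 s: the rinsed bottle is home on its peg, the keeper bar is back in its rest, and the knob is turned back hard against its stop. The simulator returned no verdict.

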